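# Take the instrument head apart into its parts trays

### The arm

A 6-joint arm with a two-finger parallel gripper is mounted at the origin on the work surface. World frame = base frame: x ahead of the robot, y to its left, z up, the work surface at z = 0. Lengths are in m, angles in rad, forces in N, time in s.
With the tool pointing down it reaches from about 0.4 to 0.825 m from the base axis. Payload 7 kg.
Tool frame: the origin (TCP) lies between the finger pads; the fingertips stand 19 mm ahead of it and the grasp point (between the pads) is the TCP; z points along the fingers, y is the line along which they close (so a half turn about z gives the same grasp; the last joint's range is limited). The gripper opens to 85 mm and grips with 20 to 120 N. Pads are 22 mm wide; open, the fingers measure 114 mm over their backs; the gripper's body (76 mm by 85 mm) begins 54 mm behind the grasp point. The pads swing forward as they close: fully open they stand 13 mm farther back than shut.
Start: joints at [-0.98, 0.359, 0.012, 0, -1.224, -0.288], TCP at [0.201, -0.644, 0.25] pointing down, gripper open.
Joint ranges: [-3.07, 3.07], [-1.43, 2.12], [-1.02, 1.25], [-3.03, 1.67], [-3.05, -0], [-3.03, 3.03]. Speed limits (rad/s): [2.39, 2.39, 3.01, 3.14, 3.14, 3.14].

### API

Orientations are given as a rotation vector (axis times angle).
In Python, from workcell import arm gives the robot as it stands.
- The arm moves only by the tool jog_arm, never from a script. Its argument "commands" is text: rows parted by semicolons, each of 7 numbers parted by spaces: the shift along the tool's x, y, z in units of 50 mm (1.0 is 50 mm), then the turn, a rotation vector about the tool's x, y, z in rad, then the finger opening in mm, from 0 to 85.4. In form: dx dy dz wx wy wz jaw; .... A call has exactly 10 rows; each row shifts and turns the commanded pose from where the row before left it, along the tool's axes as they then stand; what a row does not reach is not made up. A row lasts 1/10 s, in which the tool goes at most 50 mm and 8.59 degrees, less where a joint would pass 70% of its speed; a pose out of reach is approached as far as the arm can. A call is refused whole if a number of a shift passes 1 or a number of a turn 0.15, either way. A call with a gripper value outside its range is refused whole. The fingers move at their own pace and stop on an object; the grip force is fixed at half the most. Time passes only in rows, so rows that do not move let the fingers close, or fill a call up. It gives the time, the measured TCP pose, the force, the opening and the grip force at its end, in the units of the state.
- arm.observe(): the state, without advancing time (a new reading comes with each control period).
- arm.capture(name): name is "scene" or "side" or "wrist"; returns the picture (420x560x3 uint8, red, green, blue); there is no depth.
- arm.camera_info(name): a dict with "mtx" (3x3 intrinsics, pixels), "rvec" (rotation vector, rad) and "tvec" (3), from world to camera coordinates, as OpenCV has them; the wrist camera has in their place "tool_from_camera" (4x4, takes a point from camera to tool coordinates, whose origin is the TCP and whose axes are the flange's). Camera axes: x right, y down, z forward; pixel columns grow to the right and rows downward; lengths in m; the calibration is good to about 2 mm. A picture is of the moment at which its call begins: read the wrist's pose just before it. camera_info takes no time and is no camera call.
- arm.hand_in(): hands the job in; it is judged then, once.
The state is a dict: "clock": time; "joint_positions": joint angles; "joint_velocities": joint speeds; "joint_torque": joint torques, N m; "position": TCP position; "ee_rot": TCP orientation; "force": force on the tool from outside, world axes, zero at the start; "wrist_torque": the same for the moment, N m; "grip_width": opening from 0.0 (shut) to 1.0 (fully open); "gripper_force": force on a finger pad.
Only numpy, scipy, OpenCV 4.12 (cv2) and the standard library are available. Lean on these libraries where they do the work, as an engineer would, in place of code of your own. Each camera call takes 0.05 s, during which the arm holds its last target. There are 200 camera calls.

### The job

The instrument head has been unscrewed: take its four stacked modules off one at a time from the top down, and set each gently (not dropped), upright and flat, down inside the parts tray whose recess matches it in outline and floor colour: blue lens cell, then black motor, then brass gear housing, then the long aluminium slide. Leave the dark round foot bare, and do not shift the mug or the screwdriver.

Things in the scene. Friction and masses are not known exactly. Their poses are not given: they have to be found in the camera images.
- lens: blue lens cell, an upright cylinder 34 mm in diameter and 34 mm high with a greenish glass on its top, about 0.08 kg; the topmost module, loose on the motor. Origin at the centre of its underside, z up.
- motor: black square motor, 50 x 50 mm and 40 mm high, flat top with a small screw in each corner, about 0.28 kg; second from the top, loose on the gear housing. Origin at the centre of its underside, z up, x and y along its sides.
- gearbox: brass gear housing, a block 54 mm (own x) by 96 mm (own y), 32 mm high, about 0.4 kg; third from the top, loose on the slide. Origin at the centre of its underside, z up.
- slide: long aluminium slide, a block 60 mm (own x) by 136 mm (own y), 32 mm high, with two dark lines along its top, about 0.45 kg; the lowest module, loose on a fixed dark steel round foot (140 mm in diameter, 12 mm high) that stays where it is. Origin at the centre of its underside, z up. The modules' long sides run roughly parallel in the stack; nothing is screwed together.
- lens_tray: fixed white-rimmed parts tray for the lens cell: round recess, 54 mm in diameter, floor blue; outside 62 mm in diameter, 9 mm high. Origin at the centre of its underside; recess floor at z = 4 mm, rim top at z = 9 mm (recess 5 mm deep, rim 4 mm thick), 10 mm of play all round the part.
- motor_tray: fixed white-rimmed parts tray for the motor: square recess, 70 x 70 mm along own x and y, floor black; outside 78 x 78 mm, 9 mm high. Origin at the centre of its underside; recess floor at z = 4 mm, rim top at z = 9 mm (recess 5 mm deep, rim 4 mm thick), 10 mm of play all round the part.
- gearbox_tray: fixed white-rimmed parts tray for the gear housing: oblong recess, 74 mm (own x) by 116 mm (own y), floor yellow; outside 82 x 124 mm, 9 mm high. Origin at the centre of its underside; recess floor at z = 4 mm, rim top at z = 9 mm (recess 5 mm deep, rim 4 mm thick), 10 mm of play all round the part.
- slide_tray: fixed white-rimmed parts tray for the slide: long oblong recess, 80 mm (own x) by 156 mm (own y), floor grey; outside 88 x 164 mm, 9 mm high. Origin at the centre of its underside; recess floor at z = 4 mm, rim top at z = 9 mm (recess 5 mm deep, rim 4 mm thick), 10 mm of play all round the part.
- mug: white mug, 76 mm across and 90 mm high, on the table to the robot's left; a bystander. Origin at the centre of its underside.
- screwdriver: screwdriver about 170 mm long, lying on the table to the robot's right; a bystander. Origin under its middle.
Things that resemble listed ones, but are neither listed nor needed, are in the scene too. Several things have the shape of the gearbox; the one meant has the colours described above.

How it is judged:
On the way, in this order (a step that is already met when the one before it is completed fails the run):
1. the lens cell lies in its own tray, released (horizontal distance between lens and lens_tray below 0.015 m and z of lens in the frame of lens_tray below 0.0062 m and angle between lens's own z axis and vertical below 0.06 rad and linear speed of lens below 0.03 m/s and angular speed of lens below 0.3 rad/s and contact force between the fingers and lens below 0.1 N), for 0.2 s.
2. the motor lies in its own tray, released (horizontal distance between motor and motor_tray below 0.015 m and z of motor in the frame of motor_tray below 0.0062 m and angle between motor's own z axis and vertical below 0.06 rad and linear speed of motor below 0.03 m/s and angular speed of motor below 0.3 rad/s and contact force between the fingers and motor below 0.1 N), for 0.2 s.
3. the gear housing lies in its own tray, released (horizontal distance between gearbox and gearbox_tray below 0.015 m and z of gearbox in the frame of gearbox_tray below 0.0062 m and angle between gearbox's own z axis and vertical below 0.06 rad and linear speed of gearbox below 0.03 m/s and angular speed of gearbox below 0.3 rad/s and contact force between the fingers and gearbox below 0.1 N), for 0.2 s.
4. the slide lies in its own tray, released (horizontal distance between slide and slide_tray below 0.015 m and z of slide in the frame of slide_tray below 0.0062 m and angle between slide's own z axis and vertical below 0.06 rad and linear speed of slide below 0.03 m/s and angular speed of slide below 0.3 rad/s and contact force between the fingers and slide below 0.1 N), for 0.2 s.
At the end, for the whole second after the job is handed in: Each of the four modules rests inside the recess of its own tray: its centre within 15 mm of the tray's centre, its underside on the recess floor (not on the rim; within 2.2 mm), within 0.06 rad of upright, and at rest. They were set down in the order lens cell, motor, gear housing, slide (horizontal distance between lens and lens_tray below 0.015 m and z of lens in the frame of lens_tray below 0.0062 m and angle between each of lens, motor, gearbox, slide's own z axis and vertical below 0.06 rad and linear speed of each of lens, motor, gearbox, slide below 0.03 m/s and angular speed of each of lens, motor, gearbox, slide below 0.3 rad/s and horizontal distance between motor and motor_tray below 0.015 m and z of motor in the frame of motor_tray below 0.0062 m and horizontal distance between gearbox and gearbox_tray below 0.015 m and z of gearbox in the frame of gearbox_tray below 0.0062 m and horizontal distance between slide and slide_tray below 0.015 m and z of slide in the frame of slide_tray below 0.0062 m); the robot touches nothing.
It fails at once if the mug is shifted by more than 20 mm (distance of mug from where it was at the start of the episode above 0.02 m).
It fails at once if the screwdriver is shifted by more than 20 mm (distance of screwdriver from where it was at the start of the episode above 0.02 m).
It fails at once if a module is dropped into its tray (arrives faster than 0.6 m/s) ((horizontal distance between lens and lens_tray below 0.03 m and z of lens in the frame of lens_tray below 0.04 m and linear speed of lens above 0.6 m/s) or (horizontal distance between motor and motor_tray below 0.03 m and z of motor in the frame of motor_tray below 0.04 m and linear speed of motor above 0.6 m/s) or (horizontal distance between gearbox and gearbox_tray below 0.03 m and z of gearbox in the frame of gearbox_tray below 0.04 m and linear speed of gearbox above 0.6 m/s) or (horizontal distance between slide and slide_tray below 0.03 m and z of slide in the frame of slide_tray below 0.04 m and linear speed of slide above 0.6 m/s)).
It fails at once if a lower module is carried off (more than 60 mm) while the one that was above it is not at its tray (within 30 mm) ((distance of motor from where it was at the start of the episode above 0.06 m and horizontal distance between lens and lens_tray above 0.03 m) or (distance of gearbox from where it was at the start of the episode above 0.06 m and horizontal distance between motor and motor_tray above 0.03 m) or (distance of slide from where it was at the start of the episode above 0.06 m and horizontal distance between gearbox and gearbox_tray above 0.03 m)).
It also fails if it takes over 112 s, if anything falls off the work surface, if the arm or the gripper's body presses on something with over 40 N, if the wrist force passes 120 N, or if a joint passes its speed limit or range.

## Working session

There is one attempt and no reset: what is moved stays moved. The work goes in short steps, Python scripts to look and compute and a tool call to move; the robot and the scene stay as the last step left them, time stands still between calls to the robot, and variables do not carry over. Pictures are saved under pics/ and viewed, at most 14 in all, crops included, and the job is handed in when it is done.

Besides the shell and the picture viewer there is one more tool, called after "Emit:" by a JSON object that holds its "method" and its "body", one argument or row to a line. jog_arm: Moves the arm, as the interface text tells. Its arguments: {"type":"object","properties":{"commands":{"type":"string"}},"required":["commands"]}

```bash
mkdir -p pics; ls
python3 - <<'E'
from workcell import arm
import cv2,numpy as np
for n in("scene","side"):
    im=arm.capture(n); cv2.imwrite(f"pics/{n}0.png",im[:,:,::-1]); np.save(f"pics/{n}0.npy",im)
    i=arm.camera_info(n); print(n,np.round(i["mtx"],1).tolist(),np.round(i["rvec"],3),np.round(i["tvec"],3))
print(arm.camera_info("wrist")); print(arm.observe())
E
```

```text
pics
scene [[399.7, 0.0, 273.0], [0.0, 399.7, 212.8], [0.0, 0.0, 1.0]] [ 0.967  2.674 -0.815] [ 0.36  -0.233  1.207]
side [[456.0, 0.0, 290.4], [0.0, 456.0, 204.1], [0.0, 0.0, 1.0]] [ 0.314 -2.743  1.285] [0.465 0.13  1.112]
{'mtx': array([[297.85590722,   0.        , 275.61081657],
       [  0.        , 297.85590722, 210.94833484],
       [  0.        ,   0.        ,   1.        ]]), 'tool_from_camera': array([[ 8.07237232e-04, -9.66347544e-01, -2.57238747e-01,
         6.49709930e-02],
       [ 9.99999665e-01,  8.14354976e-04,  7.88646013e-05,
        -9.65731992e-04],
       [ 1.33273040e-04, -2.57238725e-01,  9.66347878e-01,
        -1.22198532e-01],
       [ 0.00000000e+00,  0.00000000e+00,  0.00000000e+00,
         1.00000000e+00]])}
{'clock': 0.1, 'joint_positions': array([-9.79904379e-01,  3.59305933e-01,  1.11637384e-02, -2.85870349e-04,
       -1.22409588e+00, -2.88083727e-01]), 'joint_velocities': array([-8.78312470e-04, -7.75006302e-04,  2.83494851e-03,  9.15033811e-04,
       -2.75529146e-03,  1.00868377e-05]), 'joint_torque': array([-2.27530210e-03, -5.84765518e+01,  2.94108725e+01,  6.95470199e+00,
       -3.22172004e-03, -1.00445740e-05]), 'position': array([ 0.20113103, -0.64392668,  0.24947324]), 'ee_rot': array([ 4.73627812e-01, -3.10531002e+00, -2.22885497e-03]), 'force': array([ 0.85262628, -0.71126083, -1.02881262]), 'wrist_torque': array([-0.06407128,  0.00417972, -0.05540881]), 'gripper_force': 0.0, 'grip_width': 1.0015811867615427}
```

View pics/scene0.png

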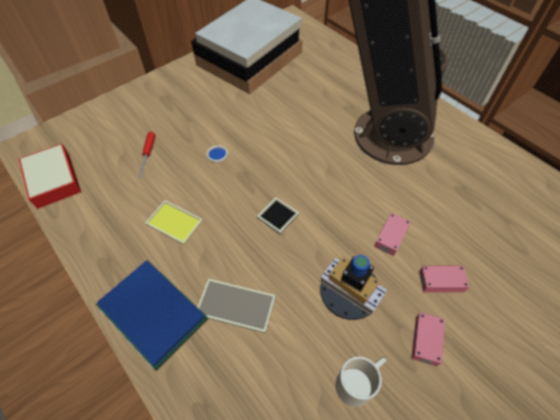

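View pics/side0.png

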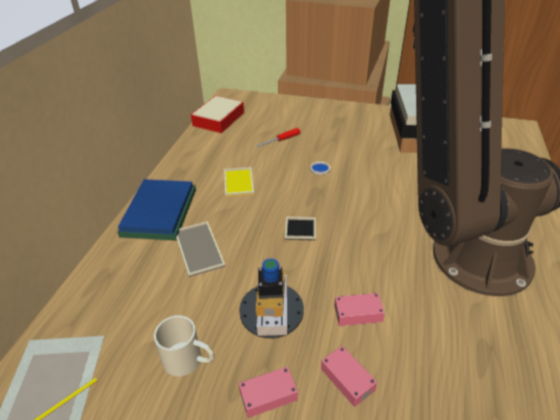

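The scene picture shows the trays: lens (217,154), motor (278,215), gearbox (174,222) and slide (236,305). The stack is at about (355,280), the mug at (360,380) and the screwdriver at (148,150). The side picture shows the lens tray (320,168), motor tray (300,228), gearbox tray (239,181), slide tray (200,248) and stack (270,300). The three pink blocks have the gearbox's shape but the wrong colour. The gearbox meant is the brass block in the stack, at scene (355,280) and side (270,300).

```bash
cat > h.py <<'E'
from workcell import arm
import cv2,numpy as np
from scipy.spatial.transform import Rotation as R
def cam(n,state=None):
    i=arm.camera_info(n); K=np.array(i["mtx"])
    if n=="wrist":
        T=np.eye(4); T[:3,:3]=R.from_rotvec(state["ee_rot"]).as_matrix(); T[:3,3]=state["position"]
        W=np.linalg.inv(T@np.array(i["tool_from_camera"])); return K,W[:3,:3],W[:3,3]
    return K,cv2.Rodrigues(np.array(i["rvec"],float))[0],np.array(i["tvec"],float).ravel()
def ray(c,uv):
    K,Rm,t=c; d=Rm.T@(np.linalg.inv(K)@np.array([uv[0],uv[1],1.])); return -Rm.T@t,d/np.linalg.norm(d)
def atz(c,uv,z):
    o,d=ray(c,uv); return o+d*(z-o[2])/d[2]
def tri(obs):
    A=np.zeros((3,3));b=np.zeros(3);L=[]
    for c,uv in obs:
        o,d=ray(c,uv);P=np.eye(3)-np.outer(d,d);A+=P;b+=P@o;L.append((P,o))
    x=np.linalg.solve(A,b);return x,[np.linalg.norm(P@(x-o)) for P,o in L]
def proj(c,p):
    K,Rm,t=c; return cv2.projectPoints(np.array(p,float).reshape(-1,1,3),cv2.Rodrigues(Rm)[0],t,K,None)[0].reshape(-1,2)
E
python3 - <<'E'
from h import *
s,d=cam("scene"),cam("side")
print(proj(s,[[0,0,0],[.2,-.64,.25]]).round(),proj(d,[[0,0,0]]).round())
for n,a,b in[("lt",(217,154),(320,168)),("mt",(278,215),(300,228)),("gt",(174,222),(239,181)),("st",(236,305),(200,248)),("lenstop",(361,262),(270,265)),("mug",(356,384),(180,340)),("drv",(147,155),(275,140)),("foot",(352,290),(272,310))]:
    x,e=tri([(s,a),(d,b)]); print(n,x.round(3),np.round(e,3),atz(s,a,.009).round(3),atz(d,b,.009).round(3))
E
python3 - <<'E'
import cv2
a=cv2.imread("pics/scene0.png")[240:330,305:405];b=cv2.imread("pics/side0.png")[250:340,225:325]
cv2.imwrite("pics/crop0.png",cv2.resize(cv2.hconcat([a,b]),(800,360),interpolation=cv2.INTER_CUBIC))
E
```

```text
[[392. 136.]
 [205. -10.]] [[481. 257.]]
lt [ 0.449 -0.28   0.001] [0.001 0.001] [ 0.452 -0.275  0.009] [ 0.448 -0.269  0.009]
mt [0.451 0.001 0.004] [0.001 0.001] [0.452 0.003 0.009] [0.45  0.007 0.009]
gt [ 0.671 -0.16   0.001] [0. 0.] [ 0.672 -0.154  0.009] [ 0.667 -0.15   0.009]
st [ 0.68   0.125 -0.001] [0. 0.] [0.682 0.129 0.009] [0.675 0.134 0.009]
lenstop [0.455 0.269 0.147] [0.001 0.001] [0.386 0.235 0.009] [0.492 0.149 0.009]
mug [0.602 0.417 0.051] [0.005 0.005] [0.594 0.42  0.009] [0.617 0.388 0.009]
drv [ 0.616 -0.388  0.018] [0.006 0.006] [ 0.61  -0.404  0.009] [ 0.621 -0.393  0.009]
foot [0.454 0.272 0.008] [0.001 0.001] [0.454 0.272 0.009] [0.454 0.274 0.009]
```

View pics/crop0.png

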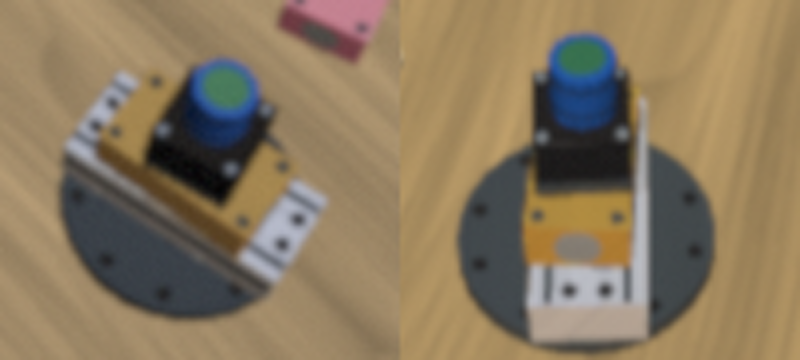

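The crop confirms the brass block between the motor and the slide is the gear housing. The pink blocks lie loose on the table and don't fit the description. Next I'll use the wrist camera for accurate measurements.

```bash
cat >> h.py <<'E'
def plan(xyz,ydir=None,st=None):
    "shift (50mm units, tool axes now) and turn about tool z to bring TCP to xyz, tool y along ydir (deg in world, mod 180), tool straight down"
    st=st or arm.observe(); M=R.from_rotvec(st["ee_rot"]).as_matrix()
    d=M.T@(np.array(xyz)-st["position"])/.05
    if ydir is None: ydir=np.degrees(np.arctan2(M[1,1],M[0,1]))
    o=[]
    for k in(0,180):
        a=np.radians(ydir+k); y=np.array([np.cos(a),np.sin(a),0]); z=np.array([0,0,-1.]); G=np.stack([np.cross(y,z),y,z],1)
        o.append(R.from_matrix(M.T@G).as_rotvec())
    o.sort(key=lambda r:abs(r[2]))
    print("clk",round(st["clock"],1),"pos",np.round(st["position"],4),"ydir",round(np.degrees(np.arctan2(M[1,1],M[0,1])),1),"q",np.round(st["joint_positions"],2),"F",np.round(st["force"],1),"grip",round(st["grip_width"]*85.4,1),round(st["gripper_force"],1))
    print(" shift",np.round(d,3)," turn",np.round(o[0],3)," alt",np.round(o[1],3))
E
python3 - <<'E'
from h import *
plan((.52,-.2,.40),90)
E
```

```text
clk 0.1 pos [ 0.2011 -0.6439  0.2495] ydir 107.3 q [-0.98  0.36  0.01 -0.   -1.22 -0.29] F [ 0.9 -0.7 -1. ] grip 85.5 0.0
 shift [-8.734  6.578 -3.002]  turn [ 0.001 -0.     0.303]  alt [ 1.000e-03  2.000e-03 -2.839e+00]
```

Emit:
{"method": "jog_arm", "body": {
  "commands": "-0.9 0.68 -0.31 0 0 0 85; -0.97 0.73 -0.34 0 0 0 85; -0.97 0.73 -0.34 0 0 0 85; -0.97 0.73 -0.34 0 0 0 85; -0.97 0.73 -0.34 0 0 0 85; -0.97 0.73 -0.34 0 0 0 85; -0.97 0.73 -0.34 0 0 0 85; -0.97 0.73 -0.34 0 0 0 85; -0.97 0.73 -0.34 0 0 0.15 85; 0 0 0 0 0 0.15 85"
}}

```text
clock: 1.1
position: [0.4548, -0.2921, 0.3718]
ee_rot: [-0.022, 3.139, -0.001]
force: [-0.5, -1.3, -0.6]
grip_width: 0.991
gripper_force: 0.0
```

Run:
```python
from h import *
st=arm.observe(); im=arm.capture("wrist"); cv2.imwrite("pics/w1.png",im[:,:,::-1]); np.save("pics/w1.npy",{"st":st,"im":im},allow_pickle=True)
plan((.52,.1,.40),90)
c=cam("wrist",st)
print(proj(c,[[.449,-.28,.009],[.451,.001,.009],[.671,-.16,.009],[.68,.125,.009],[.455,.27,.15]]).round())
```

```text
clk 1.1 pos [ 0.4535 -0.2933  0.3709] ydir 90.2 q [-0.21  0.08 -0.08 -0.   -1.41 -1.36] F [-0.5 -0.1  0.6] grip 85.3 0.0
 shift [-1.358  7.861 -0.581]  turn [-0.     0.001  0.004]  alt [-2.000e-03 -0.000e+00 -3.138e+00]
[[284. 169.]
 [456. 173.]
 [347. 292.]
 [502. 299.]
 [754. 195.]]
```

View pics/w1.png

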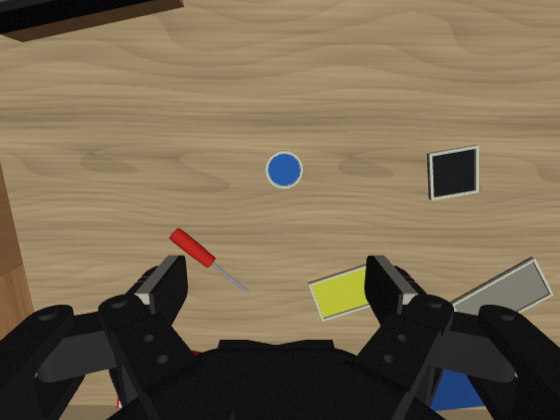

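The wrist view shows the lens tray (284,170), motor tray (454,173), the gearbox tray partly hidden by a finger (345,292) and the screwdriver (205,255). I'll move farther out so that all four trays are clear of the fingers.

Emit:
{"method": "jog_arm", "body": {
  "commands": "-0.5 0.6 -0.05 0 0 0 85; -0.6 0.75 -0.08 0 0 0 85; -0.6 0.75 -0.08 0 0 0 85; -0.6 0.75 -0.08 0 0 0 85; -0.6 0.75 -0.08 0 0 0 85; -0.6 0.75 -0.08 0 0 0 85; -0.6 0.75 -0.08 0 0 0 85; -0.4 0.5 -0.07 0 0 0 85; 0 0 0 0 0 0 85; 0 0 0 0 0 0 85"
}}

```text
clock: 2.15
position: [0.6729, -0.0121, 0.3989]
ee_rot: [0.028, -3.139, 0.001]
force: [-1.0, -0.3, -0.6]
grip_width: 0.996
gripper_force: 0.0
```

Run:
```python
from h import *
st=arm.observe(); im=arm.capture("wrist"); cv2.imwrite("pics/w2.png",im[:,:,::-1]); np.save("pics/w2.npy",{"st":st,"im":im},allow_pickle=True)
plan((.55,.25,.40),90)
c=cam("wrist",st)
print(proj(c,[[.449,-.28,.009],[.451,.001,.009],[.671,-.16,.009],[.68,.125,.009],[.455,.27,.15]]).round())
```

```text
clk 2.2 pos [ 0.6725 -0.0127  0.3995] ydir 90.9 q [ 0.27  0.31  0.27 -0.   -1.53 -1.82] F [ 0.4 -0.2 -0.3] grip 85.2 0.0
 shift [ 2.364  5.293 -0.008]  turn [-0.    -0.001  0.016]  alt [ 2.000e-03 -1.000e-03 -3.125e+00]
[[103.  21.]
 [288.  26.]
 [190. 168.]
 [356. 177.]
 [542. -10.]]
```

View pics/w2.png

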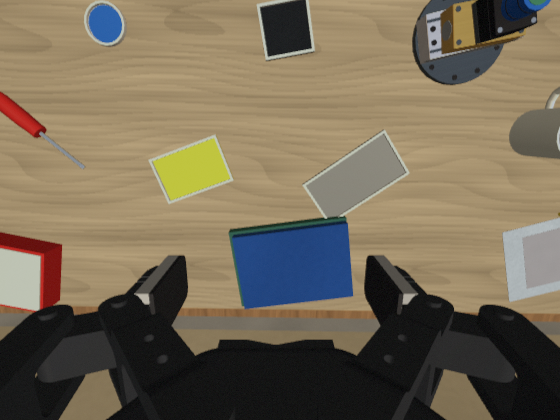

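The second wrist view shows all four trays clear of the fingers: lens (104,24), motor (286,28), gearbox (190,169), slide (357,175). The stack is at (470,35). I'll fit outlines in world coordinates next, then go to the stack.

```bash
cat > trays.py <<'E'
from h import *
def fit(fn,uv,half,z):
    D=np.load(fn,allow_pickle=True).item(); im,st=D["im"],D["st"]; c=cam("wrist",st)
    hsv=cv2.cvtColor(im,cv2.COLOR_RGB2HSV); u,v=map(int,uv)
    f=hsv[v-4:v+5,u-4:u+5].reshape(-1,3); fl=np.median(im[v-4:v+5,u-4:u+5].reshape(-1,3),0)
    m=(np.abs(im.astype(int)-fl).max(2)<38).astype(np.uint8)
    _,lab=cv2.connectedComponents(m,connectivity=4); m=(lab==lab[v,u]).astype(np.uint8)
    r=((hsv[...,1]<45)&(hsv[...,2]>140)).astype(np.uint8)
    out=[]
    for mm,zz in((m,.004),(m|r,.009)):
        mm=cv2.morphologyEx(mm,cv2.MORPH_OPEN,np.ones((2,2),np.uint8)) if mm is not m else mm
        _,lab=cv2.connectedComponents(mm,connectivity=4); mm=(lab==lab[v,u]).astype(np.uint8)
        k=max(cv2.findContours(mm,cv2.RETR_EXTERNAL,cv2.CHAIN_APPROX_NONE)[0],key=cv2.contourArea).reshape(-1,2)
        P=np.array([atz(c,p,zz)[:2] for p in k],np.float32)*1000
        (cx,cy),(w,h),a=cv2.minAreaRect(P); out.append([round(t,1) for t in(cx,cy,w,h,a)])
    return out
if __name__=="__main__":
    for n,l in dict(lens=[("w1",(284,170)),("w2",(104,24))],motor=[("w1",(454,173)),("w2",(286,28))],gear=[("w2",(190,169))],slide=[("w2",(357,175))]).items():
        for f,uv in l: print(n,f,fit(f"pics/{f}.npy",uv,0,0))
    a,b=[np.load(f"pics/{f}.npy",allow_pickle=True).item() for f in("w1","w2")]
    for n,p,q in(("lens",(284,170),(104,23.5)),("motor",(454,173),(286,28))):
        print(n,tri([(cam("wrist",a["st"]),p),(cam("wrist",b["st"]),q)]))
E
python3 trays.py
```

```text
lens w1 [[450.5, -280.4, 50.0, 49.8, 46.5], [452.4, -278.0, 60.1, 58.7, 0.9]]
lens w2 [[451.1, -280.6, 49.0, 49.6, 45.0], [453.0, -277.8, 60.6, 60.1, 45.4]]
motor w1 [[452.6, -0.5, 67.4, 66.5, 10.8], [453.8, -0.7, 78.7, 77.1, 10.9]]
motor w2 [[451.7, -1.5, 68.1, 68.7, 10.9], [453.8, -0.3, 79.4, 78.2, 10.8]]
gear w2 [[673.6, -159.6, 72.2, 114.5, 20.9], [675.0, -157.1, 82.4, 124.3, 21.0]]
slide w2 [[685.7, 127.6, 84.7, 157.9, 35.7], [685.0, 126.4, 89.5, 163.6, 35.9]]
lens (array([ 0.4517028 , -0.27992265,  0.007072  ]), [np.float64(0.0004515277723708943), np.float64(0.0004515277723710011)])
motor (array([ 0.45250104, -0.00110189,  0.00594044]), [np.float64(0.0003404125359591941), np.float64(0.00034041253595905205)])
```

Emit:
{"method": "jog_arm", "body": {
  "commands": "0.2 0.5 0 0 0 0 85; 0.3 0.7 0 0 0 0 85; 0.3 0.7 0 0 0 0 85; 0.3 0.7 0 0 0 0 85; 0.3 0.7 0 0 0 0 85; 0.3 0.7 0 0 0 0 85; 0.3 0.7 0 0 0 0 85; 0.3 0.7 0 0 0 0 85; 0 0 0 0 0 0 85; 0 0 0 0 0 0 85"
}}

```text
clock: 3.2
position: [0.5533, 0.2554, 0.4008]
ee_rot: [-0.025, 3.141, 0.0]
force: [-0.5, 0.3, 0.2]
grip_width: 0.996
gripper_force: 0.0
```

Run:
```python
from h import *
st=arm.observe(); im=arm.capture("wrist"); cv2.imwrite("pics/w3.png",im[:,:,::-1]); np.save("pics/w3.npy",{"st":st,"im":im},allow_pickle=True)
plan((.455,.27,.30),90)
c=cam("wrist",st)
print(proj(c,[[.455,.27,.15],[.455,.27,.0]]).round())
```

```text
clk 3.2 pos [0.5537 0.2549 0.4008] ydir 90.9 q [ 0.75  0.19  0.12  0.   -1.5  -2.31] F [ 0.6 -0.1 -0.5] grip 85.1 0.0
 shift [1.97  0.33  2.014]  turn [0.    0.    0.015]  alt [-1.000e-03  0.000e+00 -3.127e+00]
[[290. 102.]
 [286. 111.]]
```

View pics/w3.png

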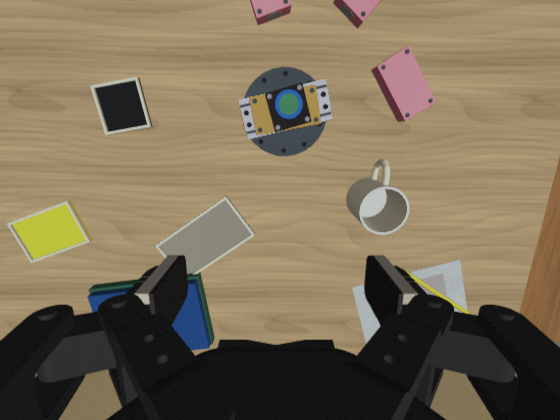

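The third wrist view shows the stack at (286,108), with the lens glass at (289,104). The slide's long axis tilts about 15° from the image's x. The mug is at (378,205). I'll measure the module outlines at their heights.

Run:
```python
from h import *
from trays import fit
for n,uv in(("motor",(121,106)),("gear",(50,232)),("slide",(205,237))): print(n,fit("pics/w3.npy",uv,0,0))
D=np.load("pics/w3.npy",allow_pickle=True).item(); im,c=D["im"],cam("wrist",D["st"])
hsv=cv2.cvtColor(im,cv2.COLOR_RGB2HSV); sub=np.zeros(im.shape[:2],np.uint8); sub[60:160,235:340]=1
def cont(m,z,name):
    m=(m&(sub>0)).astype(np.uint8); ys,xs=np.nonzero(m)
    P=np.array([atz(c,(x,y),z)[:2] for x,y in zip(xs,ys)],np.float32)*1000
    (cx,cy),(w,h),a=cv2.minAreaRect(P); print(name,len(xs),"px",xs.mean().round(1),ys.mean().round(1),"rect",np.round([cx,cy,w,h,a],1),"mean",P.mean(0).round(1))
H,S,V=hsv[...,0],hsv[...,1],hsv[...,2]
cont((H>40)&(H<85)&(S>80),.15,"glass"); cont((H>95)&(H<125)&(S>130),.15,"blue")
cont((S<50)&(V>130),.044,"alu"); cont((H>12)&(H<28)&(S>165),.076,"brass")
s=im[60:160,235:340]; cv2.imwrite("pics/crop3.png",cv2.resize(s[:,:,::-1],None,fx=6,fy=6,interpolation=cv2.INTER_CUBIC)[:600,:])
# heights: lens top from scene/side/wrist
for n,b in(("scene",None),("side",None)):
    i2=np.load(f"pics/{n}0.npy"); h=cv2.cvtColor(i2,cv2.COLOR_RGB2HSV); m=(h[...,0]>45)&(h[...,0]<90)&(h[...,1]>70)
    k,l,st,ce=cv2.connectedComponentsWithStats(m.astype(np.uint8)); print(n,[(st[j,4],ce[j].round(1)) for j in range(1,k) if 25<st[j,4]<300])
```

```text
motor [[452.5, -2.2, 68.1, 66.3, 10.8], [454.6, 1.0, 78.6, 78.9, 10.8]]
gear [[674.2, -160.0, 72.1, 111.8, 20.9], [674.9, -155.4, 82.5, 126.4, 21.0]]
slide [[615.2, 218.3, 637.4, 1048.4, 1.0], [613.9, 219.4, 631.2, 1040.9, 1.0]]
glass 303 px 288.2 103.7 rect [456.5 267.6  21.2  21.4   1.1] mean [456.6 267.8]
blue 363 px 288.4 104.1 rect [457.1 268.2  33.5  32.    1. ] mean [457.1 268. ]
alu 832 px 288.2 107.7 rect [455.6 267.9  60.1 135.2  13.8] mean [453.6 271.6]Traceback (most recent call last):
  File "<stdin>", line 12, in <module>
  File "<stdin>", line 9, in cont
cv2.error: OpenCV(4.12.0) /io/opencv/modules/imgproc/src/convhull.cpp:143: error: (-215:Assertion failed) total >= 0 && (depth == CV_32F || depth == CV_32S) in function 'convexHull'
```

Emit:
{"method": "jog_arm", "body": {
  "commands": "0.3 0.04 0.4 0 0 0 70; 0.33 0.05 0.6 0 0 0 70; 0.33 0.05 0.6 0 0 0 70; 0.33 0.05 0.6 0 0 0 70; 0.33 0.05 0.6 0 0 0 70; 0.31 0.05 0.6 0 0 0 70; 0 0 0.4 0 0 -0.11 70; 0 0 0.2 0 0 -0.11 70; 0 0 0 0 0 0 70; 0 0 0 0 0 0 70"
}}

```text
clock: 4.25
position: [0.4578, 0.2683, 0.2009]
ee_rot: [-0.361, 3.12, 0.0]
force: [-0.3, -0.7, 0.3]
grip_width: 0.82
gripper_force: 0.0
```

Run:
```python
from h import *
st=arm.observe(); plan((.457,.268,.142),103.8); im=arm.capture("wrist"); np.save("pics/w4.npy",{"st":st,"im":im},allow_pickle=True)
c=cam("wrist",st); print(proj(c,[[.457,.268,.15]]))
cv2.imwrite("pics/w4.png",im[:,:,::-1])
h=cv2.cvtColor(im,cv2.COLOR_RGB2HSV)
m=(h[...,0]>40)&(h[...,0]<85)&(h[...,1]>80); k,l,s,ce=cv2.connectedComponentsWithStats(m.astype(np.uint8))
for j in range(1,k):
    if s[j,4]>150:
        a=np.load("pics/w3.npy",allow_pickle=True).item()
        print(s[j],ce[j],atz(c,ce[j],.15),tri([(c,ce[j]),(cam("wrist",a["st"]),(288.2,103.7))]))
```

```text
clk 4.2 pos [0.4578 0.2683 0.2009] ydir 103.2 q [ 0.9   0.16 -0.38  0.   -1.03 -2.24] F [-0.3 -0.7  0.3] grip 70.0 0.0
 shift [ 0.018 -0.003  1.178]  turn [ 0.     0.001 -0.01 ]  alt [ 1.000e-03 -0.000e+00  3.131e+00]
[[276.91583717 239.05111344]]
[ 259  221   38   35 1047] [277.31805158 237.8834766 ] [0.45619974 0.26806536 0.15      ] (array([0.45633087, 0.26793481, 0.14967487]), [np.float64(0.00016025490311037652), np.float64(0.00016025490311036115)])
[ 97 381  17  39 370] [106.62432432 399.28648649] [0.60502428 0.17641078 0.15      ] (array([0.46104788, 0.24685444, 0.27351574]), [np.float64(0.017211152432351134), np.float64(0.0172111524323511)])
```

View pics/w4.png

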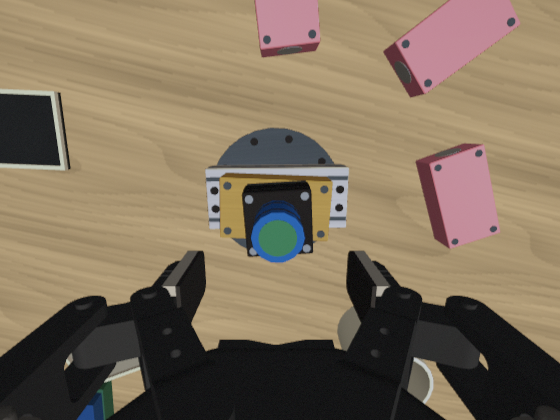

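The view shows the lens glass at (277,238) between the open fingers, and its top triangulates to z=0.1497. I'll descend and grip.

Emit:
{"method": "jog_arm", "body": {
  "commands": "0.03 0 0.25 0 0 0 65; 0 0 0.3 0 0 0 60; 0 0 0.3 0 0 0 60; 0 0 0.2 0 0 0 60; 0 0 0.12 0 0 0 60; 0 0 0 0 0 0 45; 0 0 0 0 0 0 30; 0 0 0 0 0 0 28; 0 0 0 0 0 0 28; 0 0 0 0 0 0 28"
}}

```text
clock: 5.3
position: [0.4558, 0.2691, 0.1424]
ee_rot: [-0.368, 3.119, 0.001]
force: [-0.1, 1.0, 1.3]
grip_width: 0.376
gripper_force: 59.5
```

Run:
```python
from h import *
plan((.457,.268,.142),103.8)
```

```text
clk 5.3 pos [0.4558 0.2691 0.1424] ydir 103.5 q [ 0.9   0.22 -0.45  0.   -0.9  -2.24] F [-0.1  1.   1.3] grip 32.1 59.5
 shift [-0.017 -0.028  0.008]  turn [ 0.001  0.001 -0.006]  alt [ 1.000e-03 -1.000e-03  3.136e+00]
```

Emit:
{"method": "jog_arm", "body": {
  "commands": "0 0 -0.4 0 0 0 28; 0 0 -0.7 0 0 0 28; 0 0 -0.7 0 0 0 28; 0.12 -0.5 -0.2 0 0 0 28; 0.2 -0.8 0 0 0 0 28; 0.24 -0.97 0 0 0 0 28; 0.24 -0.97 0 0 0 0 28; 0.24 -0.97 0 0 0 0 28; 0.24 -0.97 0 0 0 0 28; 0.24 -0.97 0 0 0 0 28"
}}

```text
clock: 6.3
position: [0.4526, -0.0497, 0.2422]
ee_rot: [-0.369, 3.119, 0.001]
force: [2.1, 0.3, -0.3]
grip_width: 0.376
gripper_force: 59.6
```

Run:
```python
from h import *
plan((.4515,-.2795,.10))
```

```text
clk 6.3 pos [ 0.4526 -0.0497  0.2422] ydir 103.5 q [ 0.33 -0.01 -0.46 -0.   -1.11 -1.66] F [ 2.1  0.3 -0.3] grip 32.1 59.6
 shift [ 1.097 -4.465  2.843]  turn [ 0.     0.001 -0.   ]  alt [ 2.000e-03 -0.000e+00  3.142e+00]
```

Emit:
{"method": "jog_arm", "body": {
  "commands": "0.24 -0.95 0 0 0 0 28; 0.24 -0.95 0.2 0 0 0 28; 0.22 -0.9 0.3 0 0 0 28; 0.2 -0.8 0.4 0 0 0 28; 0.14 -0.6 0.5 0 0 0 28; 0.06 -0.26 0.5 0 0 0 28; 0 0 0.5 0 0 0 28; 0 0 0.3 0 0 0 28; 0 0 0.1 0 0 0 28; 0 0 0 0 0 0 28"
}}

```text
clock: 7.3
position: [0.4513, -0.2775, 0.1014]
ee_rot: [0.368, -3.119, -0.001]
force: [-0.6, 0.4, -0.7]
grip_width: 0.38
gripper_force: 59.7
```

Run:
```python
from h import *
st=arm.observe();plan((.4515,-.2795,.0315))
im=arm.capture("wrist"); np.save("pics/w5.npy",{"st":st,"im":im},allow_pickle=True); cv2.imwrite("pics/w5.png",im[:,:,::-1])
```

```text
clk 7.3 pos [ 0.4513 -0.2775  0.1014] ydir 103.5 q [-0.18  0.27 -0.5   0.   -0.8  -1.16] F [-0.6  0.4 -0.7] grip 32.4 59.7
 shift [ 0.004 -0.041  1.398]  turn [ 0.001 -0.001  0.   ]  alt [ 2.000e-03  1.000e-03 -3.142e+00]
```

View pics/w5.png

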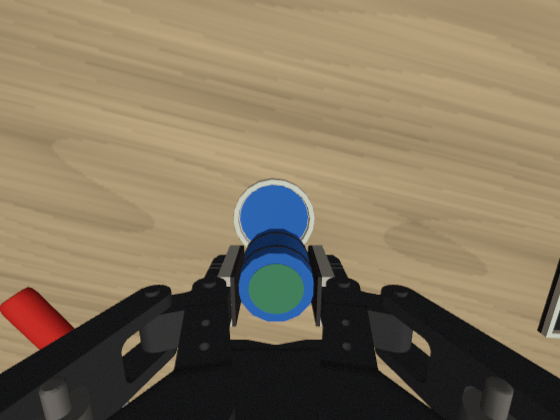

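The lens hangs upright over the blue tray, which is at (274,216) and well centred. I'll lower it.

Emit:
{"method": "jog_arm", "body": {
  "commands": "0 -0.04 0.2 0 0 0 28; 0 0 0.25 0 0 0 28; 0 0 0.25 0 0 0 28; 0 0 0.25 0 0 0 28; 0 0 0.2 0 0 0 28; 0 0 0.12 0 0 0 28; 0 0 0.07 0 0 0 28; 0 0 0.04 0 0 0 28; 0 0 0.02 0 0 0 28; 0 0 0 0 0 0 28"
}}

```text
clock: 8.35
position: [0.4523, -0.2795, 0.0321]
ee_rot: [-0.368, 3.119, -0.0]
force: [-0.1, -0.2, -1.2]
grip_width: 0.382
gripper_force: 59.7
```

Run:
```python
from h import *
plan((.4515,-.2795,.0304))
```

```text
clk 8.3 pos [ 0.4523 -0.2795  0.0321] ydir 103.5 q [-0.18  0.37 -0.56  0.   -0.64 -1.15] F [-0.1 -0.2 -1.2] grip 32.6 59.7
 shift [0.015 0.005 0.034]  turn [-0.  0.  0.]  alt [-1.000e-03 -0.000e+00 -3.142e+00]
```

Emit:
{"method": "jog_arm", "body": {
  "commands": "0 0 0.02 0 0 0 28; 0 0 0.02 0 0 0 28; 0 0 0 0 0 0 28; 0 0 0 0 0 0 34; 0 0 0 0 0 0 40; 0 0 0 0 0 0 50; 0 0 0 0 0 0 60; 0 0 0 0 0 0 62; 0 0 0 0 0 0 62; 0 0 -0.2 0 0 0 62"
}}

```text
clock: 9.35
position: [0.4511, -0.2793, 0.0391]
ee_rot: [0.367, -3.118, -0.001]
force: [0.0, -0.6, -1.0]
grip_width: 0.722
gripper_force: 0.0
```

Emit:
{"method": "jog_arm", "body": {
  "commands": "0 0 -0.4 0 0 0 62; 0 0 -0.6 0 0 0 62; 0 0 -0.8 0 0 0 85; 0 0 -0.9 0 0 0 85; 0 0 -0.9 0 0 0 85; 0 0 -0.5 0 0 0 85; 0 0 0 0 0 0 85; 0 0 0 0 0 0 85; 0 0 0 0 0 0 85; 0 0 0 0 0 0 85"
}}

```text
clock: 10.35
position: [0.4514, -0.2793, 0.2438]
ee_rot: [0.368, -3.118, -0.001]
force: [0.1, -0.4, -0.1]
grip_width: 0.997
gripper_force: 0.0
```

Run:
```python
from h import *
plan((.48,.268,.25),103.8)
st=arm.observe();im=arm.capture("wrist"); np.save("pics/w6.npy",{"st":st,"im":im},allow_pickle=True)
c=cam("wrist",st);h=cv2.cvtColor(im,cv2.COLOR_RGB2HSV)
def blob(m,z,mn=100):
    k,l,s,ce=cv2.connectedComponentsWithStats(m.astype(np.uint8))
    for j in range(1,k):
        if s[j,4]>mn: print(s[j],ce[j].round(1),atz(c,ce[j],z).round(4))
blob((h[...,0]>40)&(h[...,0]<85)&(h[...,1]>80),.038)
a=proj(c,[[.4515,-.2795,.01]])[0].astype(int); s=im[a[1]-60:a[1]+60,a[0]-70:a[0]+70]
r=(h[...,1]<45)&(h[...,2]>140); blob(r,.009)
cv2.imwrite("pics/crop6.png",cv2.resize(s[:,:,::-1],None,fx=4,fy=4,interpolation=cv2.INTER_CUBIC))
```

```text
clk 10.3 pos [ 0.4514 -0.2793  0.2438] ydir 103.4 q [-0.18  0.13 -0.31 -0.   -1.13 -1.15] F [ 0.1 -0.4 -0.1] grip 85.1 0.0
 shift [-3.101 10.514 -0.12 ]  turn [ 0.001 -0.002 -0.006]  alt [-3.000e-03 -2.000e-03  3.135e+00]
[265 184  21  19 313] [275.2 193. ] [ 0.4528 -0.2803  0.038 ]
[251 161  50  51 505] [274.8 185.7] [ 0.4499 -0.2814  0.009 ]
[452 208  74  60 731] [488.2 237. ] [ 0.4508 -0.0026  0.009 ]
[276 326  89  21 260] [325.5 333.4] [ 0.6357 -0.1645  0.009 ]
[443 385  29  35 159] [452.8 398.6] [0.6998 0.0507 0.009 ]
[ 59 410  36  10 199] [ 72.8 416. ] [ 0.8644 -0.4968  0.009 ]
```

View pics/crop6.png

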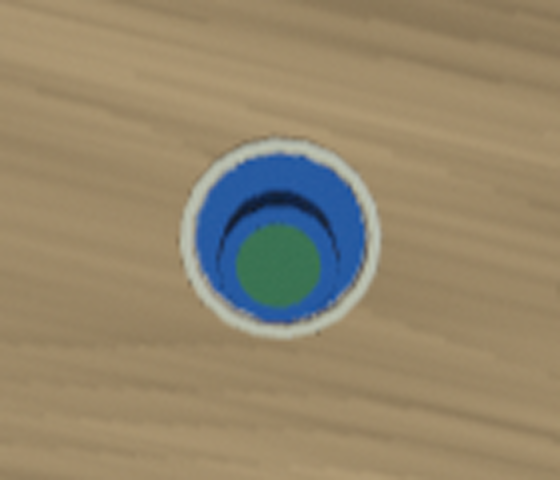

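The crop shows the lens standing flat inside its tray, with the glass within about 2 mm of the tray centre. Now I'll go back for the motor.

Emit:
{"method": "jog_arm", "body": {
  "commands": "-0.15 0.5 0 0 0 0 85; -0.25 0.85 0 0 0 0 85; -0.28 0.96 0 0 0 0 85; -0.28 0.96 0 0 0 0 85; -0.28 0.96 0 0 0 0 85; -0.28 0.96 0 0 0 0 85; -0.28 0.96 0 0 0 0 85; -0.28 0.96 0 0 0 0 85; -0.28 0.96 0 0 0 0 85; -0.28 0.96 0 0 0 0 85"
}}

```text
clock: 11.4
position: [0.4749, 0.1923, 0.2444]
ee_rot: [0.369, -3.119, 0.001]
force: [1.0, -0.2, -0.3]
grip_width: 0.993
gripper_force: 0.0
```

Emit:
{"method": "jog_arm", "body": {
  "commands": "-0.25 0.8 0 0 0 0 85; -0.15 0.5 0 0 0 0 85; -0.06 0.2 0 0 0 0 85; 0 0 0 0 0 0 85; 0 0 0 0 0 0 85; 0 0 0 0 0 0 85; 0 0 0 0 0 0 85; 0 0 0 0 0 0 85; 0 0 0 0 0 0 85; 0 0 0 0 0 0 85"
}}

```text
clock: 12.4
position: [0.4804, 0.2684, 0.245]
ee_rot: [-0.367, 3.12, 0.0]
force: [-0.1, -0.4, -0.3]
grip_width: 0.996
gripper_force: 0.0
```

```bash
cat > look.py <<'E'
from h import *
import sys
def shot(n,uvc,half=90,f=3):
    st=arm.observe();im=arm.capture("wrist");np.save(f"pics/{n}.npy",{"st":st,"im":im},allow_pickle=True)
    c=cam("wrist",st);a=np.clip(proj(c,[uvc])[0].astype(int),half,[560-half,420-half]);s=im[a[1]-half:a[1]+half,a[0]-half:a[0]+half]
    cv2.imwrite(f"pics/{n}.png",cv2.resize(s[:,:,::-1],None,fx=f,fy=f,interpolation=cv2.INTER_CUBIC)); print("crop origin",a-half,"scale",f)
    return st,im,c
def rect(im,c,m,uv,z):
    m=cv2.morphologyEx(m.astype(np.uint8),cv2.MORPH_OPEN,np.ones((2,2),np.uint8))
    _,l=cv2.connectedComponents(m,connectivity=4); ys,xs=np.nonzero(l==l[uv[1],uv[0]])
    P=np.array([atz(c,(x,y),z)[:2] for x,y in zip(xs,ys)],np.float32)*1000
    (cx,cy),wh,a=cv2.minAreaRect(P); return np.round([cx,cy,*wh,a,len(xs)],1)
E
python3 - <<'E'
from look import *
st,im,c=shot("w7",(.456,.268,.1))
plan((.456,.268,.25),103.8); print(proj(c,[[.456,.268,.116]]))
u,v=proj(c,[[.456,.268,.116]])[0].astype(int)
print(im[v,u],rect(im,c,im.max(2)<60,(u,v),.116))
h=cv2.cvtColor(im,cv2.COLOR_RGB2HSV); m=(im.max(2)<60)
E
```

```text
crop origin [192  88] scale 3
clk 12.4 pos [0.4804 0.2684 0.245 ] ydir 103.4 q [ 0.87  0.16 -0.27 -0.   -1.14 -2.2 ] F [ 0.1 -0.4 -0.2] grip 85.0 0.0
 shift [ 0.476  0.105 -0.101]  turn [ 0.     0.    -0.006]  alt [ 0.    -0.     3.135]
[[282.9711258  181.63262292]]
[34 33 32] [ 460.3  270.3   57.2   49.2   16.6 3230. ]
```

View pics/w7.png

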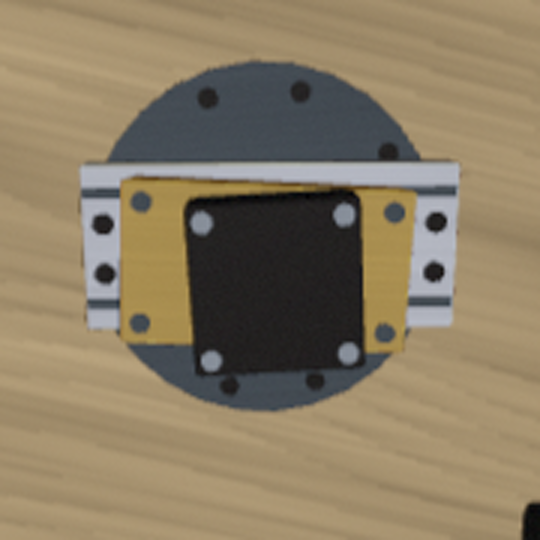

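The crop shows the motor (black) with screws at crop (202,223), (344,214), (348,352) and (212,360). The brass block's screws are at (142,202), (395,212), (384,332) and (140,322). The modules are slightly turned relative to one another.

```bash
cat >> look.py <<'E'
def screws(c,pts,org,f,z,name):
    P=np.array([atz(c,np.array(p)/f+org,z)[:2] for p in pts])*1000
    d1=P[1]-P[0]+P[2]-P[3]; d2=P[3]-P[0]+P[2]-P[1]
    print(name,"ctr",P.mean(0).round(1),"sides",np.round([np.linalg.norm(d1)/2,np.linalg.norm(d2)/2],1),"dirs",np.round(np.degrees([np.arctan2(d1[1],d1[0]),np.arctan2(d2[1],d2[0])]),1))
    return P.mean(0)/1000
E
python3 - <<'E'
from look import *
D=np.load("pics/w7.npy",allow_pickle=True).item();c=cam("wrist",D["st"]);o=np.array([192,88])
screws(c,[(202,223),(344,214),(348,352),(212,360)],o,3,.116,"motor")
screws(c,[(142,202),(395,212),(384,332),(140,322)],o,3,.076,"gear")
screws(c,[(102,223),(437,222),(433,272),(106,273)],o,3,.044,"slide")
A=np.load("pics/w4.npy",allow_pickle=True).item();ca=cam("wrist",A["st"])
for p,q in(((249.5,199),(202,223)),((304,196),(344,214)),((307,248.5),(348,352))): print(tri([(ca,p),(c,np.array(q)/3+o)]))
plan((.456,.268,.16),106)
E
```

```text
motor ctr [457.9 269.5] sides [39.5 39.5] dirs [107.   16.8]
gear ctr [458.6 267.1] sides [81.4 39.5] dirs [101.2  10.6]
slide ctr [455.6 268.4] sides [119.6  18. ] dirs [103.7  13.8]
(array([0.44528468, 0.24482789, 0.11160517]), [np.float64(7.81960884067048e-05), np.float64(7.819608840665589e-05)])
(array([0.43322615, 0.28252703, 0.11585124]), [np.float64(0.00022754938238768468), np.float64(0.00022754938238769807)])
(array([0.47057842, 0.29392242, 0.11820227]), [np.float64(0.00018961147896996464), np.float64(0.00018961147896997112)])
clk 12.4 pos [0.4804 0.2684 0.245 ] ydir 103.4 q [ 0.87  0.16 -0.27 -0.   -1.14 -2.2 ] F [ 0.1 -0.4 -0.2] grip 85.0 0.0
 shift [0.476 0.104 1.699]  turn [ 0.     0.    -0.045]  alt [ 0.    -0.     3.097]
```

Emit:
{"method": "jog_arm", "body": {
  "commands": "0.2 0.06 0 0 0 0 85; 0.23 0.065 0 0 0 -0.061 85; 0 0 0.3 0 0 0 85; 0 0 0.5 0 0 0 85; 0 0 0.6 0 0 0 85; 0 0 0.6 0 0 0 85; 0 0 0.5 0 0 0 85; 0 0 0.22 0 0 0 85; 0 0 0.1 0 0 0 85; 0 0 0 0 0 0 85"
}}

```text
clock: 13.45
position: [0.458, 0.2699, 0.1041]
ee_rot: [-0.463, 3.107, -0.0]
force: [-0.2, -0.2, 0.4]
grip_width: 0.992
gripper_force: 0.0
```

Run:
```python
from h import *
plan((.458,.2695,.104),106.9)
```

```text
clk 13.4 pos [0.458  0.2699 0.1041] ydir 107.0 q [ 0.9   0.27 -0.49  0.   -0.81 -2.18] F [-0.2 -0.2  0.4] grip 84.8 0.0
 shift [ 0.002 -0.008  0.001]  turn [-0.     0.     0.001]  alt [-0.   -0.   -3.14]
```

Emit:
{"method": "jog_arm", "body": {
  "commands": "0 0 0 0 0 0 75; 0 0 0 0 0 0 62; 0 0 0 0 0 0 50; 0 0 0 0 0 0 45; 0 0 0 0 0 0 45; 0 0 0 0 0 0 45; 0 0 0 0 0 0 45; 0 0 -0.1 0 0 0 45; 0 0 -0.3 0 0 0 45; 0 0 -0.4 0 0 0 45"
}}

```text
clock: 14.45
position: [0.457, 0.2687, 0.1432]
ee_rot: [0.462, -3.105, 0.003]
force: [0.5, -0.0, -3.0]
grip_width: 0.578
gripper_force: 62.7
```

Run:
```python
from h import *
plan((.453,-.0005,.19),100.9)
```

```text
clk 14.4 pos [0.457  0.2687 0.1432] ydir 106.9 q [ 0.9   0.22 -0.45 -0.   -0.9  -2.18] F [ 0.5 -0.  -3. ] grip 49.3 62.7
 shift [ 1.646 -5.13  -0.923]  turn [-0.002 -0.003  0.105]  alt [ 4.000e-03 -2.000e-03 -3.037e+00]
```

Emit:
{"method": "jog_arm", "body": {
  "commands": "0.06 -0.2 -0.3 0 0 0 45; 0.16 -0.5 -0.1 0 0 0 45; 0.25 -0.78 0 0 0 0 45; 0.29 -0.9 0 0 0 0 45; 0.29 -0.9 0 0 0 0 45; 0.26 -0.8 0 0 0 0 45; 0.2 -0.63 0 0 0 0 45; 0.1 -0.31 0 0 0 0 45; 0.04 -0.11 0 0 0 0.105 45; 0 0 0.3 0 0 0 45"
}}

```text
clock: 15.45
position: [0.4544, -0.0006, 0.1501]
ee_rot: [-0.291, 3.125, 0.001]
force: [0.5, 0.8, -3.4]
grip_width: 0.579
gripper_force: 63.1
```

Run:
```python
from look import *
plan((.453,-.0005,.10),100.9)
shot("w8",(.453,0,.05),110,3)
```

```text
clk 15.4 pos [ 0.4544 -0.0006  0.1501] ydir 100.6 q [ 0.43  0.09 -0.6   0.   -0.88 -1.82] F [ 0.5  0.8 -3.4] grip 49.4 63.1
 shift [0.029 0.007 1.002]  turn [ 0.     0.003 -0.005]  alt [ 4.000e-03 -1.000e-03  3.137e+00]
crop origin [167 106] scale 3
```

View pics/w8.png

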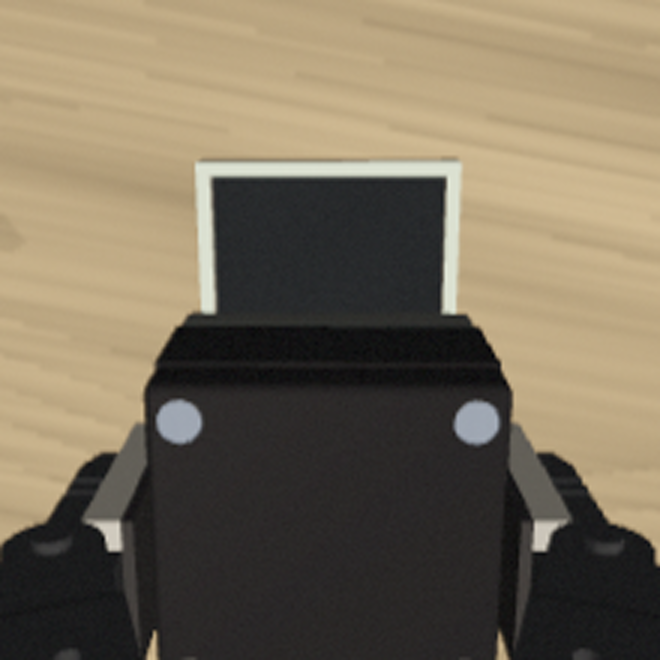

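The motor hangs square over its tray, with the rim at crop (195-460,160). I'll lower it.

Emit:
{"method": "jog_arm", "body": {
  "commands": "0.02 0 0.25 0 0 0 45; 0 0 0.35 0 0 0 45; 0 0 0.4 0 0 0 45; 0 0 0.4 0 0 0 45; 0 0 0.35 0 0 0 45; 0 0 0.25 0 0 0 45; 0 0 0.15 0 0 0 45; 0 0 0.1 0 0 0 45; 0 0 0.07 0 0 0 45; 0 0 0 0 0 0 45"
}}

```text
clock: 16.5
position: [0.4531, 0.0002, 0.0332]
ee_rot: [-0.3, 3.127, 0.0]
force: [-0.9, -0.4, -3.4]
grip_width: 0.578
gripper_force: 63.2
```

Run:
```python
from h import *
plan((.453,-.0005,.032),100.9)
```

```text
clk 16.5 pos [4.531e-01 2.000e-04 3.320e-02] ydir 100.9 q [ 0.44  0.27 -0.73  0.   -0.57 -1.82] F [-0.9 -0.4 -3.4] grip 49.3 63.2
 shift [ 0.005 -0.014  0.025]  turn [0.    0.001 0.001]  alt [-1.000e-03  0.000e+00 -3.141e+00]
```

Emit:
{"method": "jog_arm", "body": {
  "commands": "0 0 0.015 0 0 0 45; 0 0 0.01 0 0 0 45; 0 0 0 0 0 0 45; 0 0 0 0 0 0 52; 0 0 0 0 0 0 58; 0 0 0 0 0 0 66; 0 0 0 0 0 0 72; 0 0 0 0 0 0 75; 0 0 0 0 0 0 75; 0 0 -0.2 0 0 0 75"
}}

```text
clock: 17.5
position: [0.4519, -0.0003, 0.041]
ee_rot: [0.299, -3.125, 0.001]
force: [0.0, -0.2, -0.2]
grip_width: 0.875
gripper_force: 0.0
```

Emit:
{"method": "jog_arm", "body": {
  "commands": "0 0 -0.4 0 0 0 75; 0 0 -0.6 0 0 0 75; 0 0 -0.8 0 0 0 85; 0 0 -0.9 0 0 0 85; 0 0 -0.9 0 0 0 85; 0 0 -0.5 0 0 0 85; 0 0 0 0 0 -0.15 85; 0 0 0 0 0 -0.15 85; 0 0 0 0 0 -0.15 85; 0 0 0 0 0 0 85"
}}

```text
clock: 18.5
position: [0.4526, -0.0, 0.2473]
ee_rot: [-0.993, 2.98, 0.0]
force: [0.3, 0.1, -0.1]
grip_width: 0.997
gripper_force: 0.0
```

Run:
```python
from look import *
plan((.47,.25,.25),191)
st,im,c=shot("w9",(.453,0,.03),70,4)
```

```text
clk 18.5 pos [ 0.4526 -0.      0.2473] ydir 126.8 q [ 0.44 -0.02 -0.46 -0.   -1.13 -1.37] F [ 0.3  0.1 -0.1] grip 85.2 0.0
 shift [-3.278  3.792 -0.051]  turn [-0.00e+00  1.00e-03 -1.12e+00]  alt [1.000e-03 1.000e-03 2.022e+00]
crop origin [206 120] scale 4
```

View pics/w9.png

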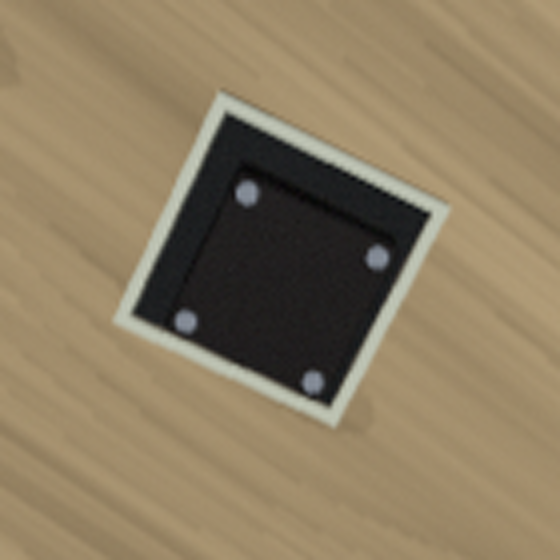

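Run:
```python
from look import *
D=np.load("pics/w9.npy",allow_pickle=True).item();c=cam("wrist",D["st"])
screws(c,[(247,193),(377,258),(313,382),(186,321)],np.array([206,120]),4,.044,"motor in tray")
plan((.455,.295,.25),191,D["st"])
```

```text
motor in tray ctr [ 4.528e+02 -1.000e-01] sides [39.9 39.7] dirs [100.4  10.9]
clk 18.5 pos [ 0.4526 -0.      0.2473] ydir 126.8 q [ 0.44 -0.02 -0.46 -0.   -1.13 -1.37] F [ 0.3  0.1 -0.1] grip 85.2 0.0
 shift [-3.577  4.693 -0.051]  turn [-0.00e+00  1.00e-03 -1.12e+00]  alt [1.000e-03 1.000e-03 2.022e+00]
```

The motor sits flat and centred in its tray: screw centre (0.4528, -0.0001), correct height scale and 39.8 mm spacing. Back to the stack.

Emit:
{"method": "jog_arm", "body": {
  "commands": "-0.2 0.3 0 0 0 0 85; -0.45 0.6 0 0 0 0 85; -0.55 0.7 0 0 0 0 85; -0.6 0.78 0 0 0 0 85; -0.6 0.78 0 0 0 0 85; -0.55 0.7 0 0 0 0 85; -0.43 0.58 0 0 0 0 85; -0.2 0.25 0 0 0 -0.1 85; 0 0 0 0 0 -0.15 85; 0 0 0 0 0 -0.15 85"
}}

```text
clock: 19.55
position: [0.4558, 0.2958, 0.2464]
ee_rot: [1.565, -2.723, 0.001]
force: [0.7, -0.1, -0.8]
grip_width: 0.997
gripper_force: 0.0
```

Emit:
{"method": "jog_arm", "body": {
  "commands": "0 0 0 0 0 -0.14 85; 0 0 0 0 0 -0.14 85; 0 0 0 0 0 -0.14 85; 0 0 0 0 0 -0.15 85; 0 0 0 0 0 -0.15 85; 0 0 0 0 0 0 85; 0 0 0 0 0 0 85; 0 0 0 0 0 0 85; 0 0 0 0 0 0 85; 0 0 0 0 0 0 85"
}}

```text
clock: 20.55
position: [0.4561, 0.295, 0.2466]
ee_rot: [2.42, -2.003, -0.0]
force: [0.3, 0.7, 0.2]
grip_width: 0.994
gripper_force: 0.0
```

Run:
```python
from look import *
st,im,c=shot("w10",(.4586,.267,.076),100,3)
plan((.4586,.267,.15),191)
u,v=proj(c,[[.4586,.267,.076]])[0].astype(int); print(u,v,im[v,u])
h=cv2.cvtColor(im,cv2.COLOR_RGB2HSV); print(h[v,u], h[v+40,u-100])
sub=np.zeros(im.shape[:2],bool); sub[max(v-90,0):v+90,u-110:u+110]=1
g=cv2.GaussianBlur(h,(1,1),0)
for t in(150,165,180):
  m=(h[...,0]>14)&(h[...,0]<30)&(h[...,1]>t)&sub
  print(t,m.sum(), rect(im,c,m,(u,v),.076))
# screws on brass: dark blobs
```

```text
crop origin [178  71] scale 3
clk 20.6 pos [0.4561 0.295  0.2466] ydir -169.2 q [ 0.93  0.14 -0.28 -0.   -1.14 -0.75] F [0.4 0.7 0.6] grip 84.7 0.0
 shift [0.56  0.057 1.932]  turn [ 0.    -0.    -0.003]  alt [-0.    -0.     3.138]
278 171 [164 137  77]
[ 21 135 164] [ 19  86 164]
150 9 [4.408e+02 3.462e+02 6.990e+02 4.564e+02 1.080e+01 2.352e+05]
165 0 [4.408e+02 3.462e+02 6.990e+02 4.564e+02 1.080e+01 2.352e+05]
180 0 [4.408e+02 3.462e+02 6.990e+02 4.564e+02 1.080e+01 2.352e+05]
```

Run:
```python
from look import *
D=np.load("pics/w10.npy",allow_pickle=True).item();im,c=D["im"],cam("wrist",D["st"])
h=cv2.cvtColor(im,cv2.COLOR_RGB2HSV); u,v=278,171
print(h[v,u-100:u+101:10].tolist()); print(h[v-90:v+91:10,u].tolist())
sub=np.zeros(im.shape[:2],bool); sub[v-90:v+90,u-110:u+110]=1
for t in(105,115,125):
  m=(h[...,0]>14)&(h[...,0]<30)&(h[...,1]>t)&sub
  print(t, rect(im,c,m,(u,v),.076))
m=(h[...,1]<70)&(h[...,2]<140)&sub   # screws
k,l,s,ce=cv2.connectedComponentsWithStats(m.astype(np.uint8))
print([(int(s[j,4]),ce[j].round(1).tolist()) for j in range(1,k) if 8<s[j,4]<80])
```

```text
[[19, 87, 155], [19, 83, 168], [18, 85, 156], [19, 85, 159], [19, 84, 163], [104, 42, 79], [107, 49, 83], [106, 47, 81], [21, 139, 162], [21, 136, 161], [21, 135, 164], [21, 134, 162], [21, 135, 163], [60, 2, 121], [103, 46, 78], [105, 29, 52], [19, 86, 161], [19, 85, 153], [19, 87, 159], [19, 84, 167], [19, 86, 167]]
[[18, 86, 161], [19, 85, 165], [19, 83, 168], [111, 19, 185], [20, 132, 153], [21, 136, 163], [21, 136, 163], [21, 136, 163], [21, 137, 164], [21, 135, 164], [21, 137, 164], [21, 138, 165], [21, 136, 167], [21, 137, 166], [170, 22, 35], [19, 86, 163], [19, 86, 155], [19, 89, 146], [19, 91, 138]]
105 [ 457.8  267.3   53.1   94.2   10.8 5030. ]
115 [ 457.8  267.3   53.1   94.2   10.8 5008. ]
125 [ 457.9  266.7   53.    93.2   10.8 4955. ]
[(67, [297.5, 111.4]), (60, [258.8, 112.2]), (51, [286.5, 110.6]), (50, [269.4, 111.6]), (38, [257.3, 128.0]), (38, [299.3, 127.8]), (29, [259.1, 211.3]), (30, [298.2, 211.1]), (37, [265.8, 222.6]), (39, [275.2, 221.8]), (38, [291.1, 220.9]), (29, [300.9, 221.8])]
```

Run:
```python
from look import *
D=np.load("pics/w10.npy",allow_pickle=True).item();c=cam("wrist",D["st"])
S=[(257.3,128),(299.3,127.8),(298.2,211.1),(259.1,211.3)]
screws(c,S,np.zeros(2),1,.076,"gear")
A=np.load("pics/w7.npy",allow_pickle=True).item();ca=cam("wrist",A["st"])
# w7 order: (142,202),(395,212),(384,332),(140,322) ; match by xy
for q in[(142,202),(395,212),(384,332),(140,322)]:
    p7=np.array(q)/3+[192,88]; x7=atz(ca,p7,.076); s=min(S,key=lambda s:np.linalg.norm(atz(c,s,.076)-x7)); x,e=tri([(ca,p7),(c,s)]); print(x.round(4),np.round(e,4))
print(plan((.4583,.267,.103),191))
```

```text
gear ctr [458.7 266.5] sides [39.8 81.7] dirs [-168.9  101.2]
[0.4466 0.2229 0.0671] [0.0005 0.0005]
[0.4303 0.3052 0.0676] [0.0004 0.0004]
[0.4704 0.3128 0.068 ] [0.0002 0.0002]
[0.4868 0.2305 0.0662] [0.0003 0.0003]
clk 20.6 pos [0.4561 0.295  0.2466] ydir -169.2 q [ 0.93  0.14 -0.28 -0.   -1.14 -0.75] F [0.4 0.7 0.6] grip 84.7 0.0
 shift [0.559 0.063 2.872]  turn [ 0.    -0.    -0.003]  alt [-0.    -0.     3.138]
None
```

Emit:
{"method": "jog_arm", "body": {
  "commands": "0.25 0.03 0 0 0 0 85; 0.31 0.03 0 0 0 0 85; 0 0 0.4 0 0 0 85; 0 0 0.6 0 0 0 85; 0 0 0.7 0 0 0 85; 0 0 0.7 0 0 0 85; 0 0 0.6 0 0 0 85; 0 0 0.35 0 0 0 85; 0 0 0.15 0 0 0 85; 0 0 0 0 0 0 85"
}}

```text
clock: 21.6
position: [0.4583, 0.266, 0.0711]
ee_rot: [2.42, -2.0, 0.0]
force: [0.2, -0.2, 1.1]
grip_width: 0.993
gripper_force: 0.0
```

Run:
```python
from h import *
plan((.4583,.2668,.071),191)
```

```text
clk 21.6 pos [0.4583 0.266  0.0711] ydir -169.2 q [ 0.9   0.31 -0.53  0.   -0.73 -0.71] F [ 0.2 -0.2  1.1] grip 84.8 0.0
 shift [-0.017 -0.003  0.001]  turn [ 0.001 -0.001 -0.003]  alt [-2.000e-03 -2.000e-03  3.139e+00]
```

Emit:
{"method": "jog_arm", "body": {
  "commands": "-0.01 0 0 0 0 0 75; 0 0 0 0 0 0 64; 0 0 0 0 0 0 55; 0 0 0 0 0 0 49; 0 0 0 0 0 0 49; 0 0 0 0 0 0 49; 0 0 0 0 0 0 49; 0 0 -0.1 0 0 0 49; 0 0 -0.3 0 0 0 49; 0 0 -0.5 0 0 0 49"
}}

```text
clock: 22.6
position: [0.4571, 0.2664, 0.1156]
ee_rot: [2.418, -1.999, -0.001]
force: [0.5, -0.1, -3.7]
grip_width: 0.616
gripper_force: 64.0
```

Run:
```python
from h import *
plan((.6745,-.158,.13),201)
plan((.6745,-.158,.13),21)
```

```text
clk 22.6 pos [0.4571 0.2664 0.1156] ydir -169.1 q [ 0.9   0.25 -0.48 -0.   -0.84 -0.71] F [ 0.5 -0.1 -3.7] grip 52.6 64.0
 shift [ 9.155 -2.672 -0.278]  turn [ 0.004 -0.002 -0.177]  alt [-0.003 -0.006  2.965]
clk 22.6 pos [0.4571 0.2664 0.1156] ydir -169.1 q [ 0.9   0.25 -0.48 -0.   -0.84 -0.71] F [ 0.5 -0.1 -3.7] grip 52.6 64.0
 shift [ 9.155 -2.672 -0.278]  turn [ 0.004 -0.002 -0.177]  alt [-0.003 -0.006  2.965]
```

Emit:
{"method": "jog_arm", "body": {
  "commands": "0 0 -0.4 0 0 0 49; 0.3 -0.09 -0.1 0 0 0 49; 0.6 -0.18 0 0 0 0 49; 0.8 -0.23 0 0 0 0 49; 0.9 -0.26 0 0 0 0 49; 0.9 -0.26 0 0 0 0 49; 0.9 -0.26 0 0 0 0 49; 0.9 -0.26 0 0 0 0 49; 0.9 -0.26 0 0 0 0 49; 0.9 -0.26 0 0 0 0 49"
}}

```text
clock: 23.6
position: [0.6263, -0.0641, 0.1407]
ee_rot: [2.421, -2.001, -0.002]
force: [0.2, 1.1, -4.9]
grip_width: 0.622
gripper_force: 64.2
```

Run:
```python
from h import *
plan((.674,-.159,.13),201)
```

```text
clk 23.6 pos [ 0.6263 -0.0641  0.1407] ydir -169.1 q [ 0.21  0.37 -0.23 -0.   -0.97 -0.02] F [ 0.2  1.1 -4.9] grip 53.1 64.2
 shift [ 2.043 -0.58   0.212]  turn [ 0.002  0.001 -0.177]  alt [ 1.000e-03 -2.000e-03  2.965e+00]
```

Emit:
{"method": "jog_arm", "body": {
  "commands": "0.75 -0.21 0 0 0 0 49; 0.6 -0.17 0 0 0 0 49; 0.4 -0.12 0 0 0 0 49; 0.2 -0.06 0 0 0 0 49; 0.09 -0.02 0 0 0 -0.08 49; 0 0 0 0 0 -0.097 49; 0 0 0.3 0 0 0 49; 0 0 0.3 0 0 0 49; 0 0 0.1 0 0 0 49; 0 0 0 0 0 0 49"
}}

```text
clock: 24.6
position: [0.673, -0.156, 0.1043]
ee_rot: [2.587, -1.779, -0.005]
force: [-0.5, 1.1, -3.6]
grip_width: 0.621
gripper_force: 64.0
```

Run:
```python
from look import *
plan((.674,-.159,.031),201)
st,im,c=shot("w11",(.674,-.159,.02),130,2)
s=proj(c,[[.674,-.159,.004]])[0]; print(s)
h=cv2.cvtColor(im,cv2.COLOR_RGB2HSV)
y=(h[...,0]>22)&(h[...,0]<35)&(h[...,1]>180); y[:,:]&=True
ys,xs=np.nonzero(y); print("yellow px",len(xs))
P=np.array([atz(c,p,.004)[:2] for p in zip(xs,ys)],np.float32)*1000; print(cv2.boxPoints(cv2.minAreaRect(P)).round(1).tolist(),cv2.minAreaRect(P))
```

```text
clk 24.6 pos [ 0.673  -0.156   0.1043] ydir -159.0 q [ 0.05  0.5  -0.12 -0.   -0.96  0.31] F [-0.5  1.1 -3.6] grip 53.0 64.0
 shift [ 0.064 -0.002  1.467]  turn [ 0.003  0.001 -0.   ]  alt [ 2.000e-03 -5.000e-03  3.141e+00]
crop origin [145  91] scale 2
[275.21319439 215.25147497]
yellow px 2
[[704.4000244140625, -188.10000610351562], [704.4000244140625, -188.10000610351562], [662.0999755859375, -204.3000030517578], [662.0999755859375, -204.3000030517578]] ((683.2615966796875, -196.19671630859375), (45.341590881347656, 0.0), -159.00946044921875)
```

Run:
```python
from look import *
D=np.load("pics/w11.npy",allow_pickle=True).item();im,c=D["im"],cam("wrist",D["st"])
h=cv2.cvtColor(im,cv2.COLOR_RGB2HSV)
ex=np.array([np.cos(np.radians(21)),np.sin(np.radians(21)),0]); ey=np.array([-ex[1],ex[0],0]); o=np.array([.674,-.159,0])
for lx,ly in((0,-.05),(.0,-.062),(.03,-.05),(0,-.09)): 
    u,v=proj(c,[o+ex*lx+ey*ly+[0,0,.004]])[0].round().astype(int); print(lx,ly,(u,v),im[v,u],h[v,u])
# rim mask in tray coordinates
r=(h[...,1]<50)&(h[...,2]>140); ys,xs=np.nonzero(r)
P=np.array([atz(c,p,.009) for p in zip(xs,ys)])-o; L=np.stack([P@ex,P@ey],1)*1000
k=(abs(L[:,0])<50)&(L[:,1]<-20)&(L[:,1]>-80); L=L[k]; print(k.sum(),np.percentile(L,[0,2,50,98,100],0).round(1).tolist())
f=(L[:,1]>-55); print("left rim x",L[f&(L[:,0]<0),0].mean().round(1),"right",L[f&(L[:,0]>0),0].mean().round(1),"end rim y",np.median(L[abs(L[:,0])<25,1]).round(1),"expect 39,-60")
# brass part edges in tool coords
```

```text
0 -0.05 (np.int64(275), np.int64(150)) [190 195  61] [ 31 175 195]
0.0 -0.062 (np.int64(275), np.int64(133)) [182 181 162] [ 29  28 182]
0.03 -0.05 (np.int64(234), np.int64(150)) [190 195  61] [ 31 175 195]
0 -0.09 (np.int64(275), np.int64(91)) [162 141 107] [ 19  87 162]
971 [[-41.2, -61.8], [-40.9, -61.8], [-3.4, -59.1], [40.0, -38.6], [40.4, -37.2]]
left rim x -39.2 right 38.4 end rim y -60.4 expect 39,-60
```

The tray estimate is confirmed: rims at -39.2, +38.4 and -60.4 mm against the expected ±39 and -60. I'll lower the gear housing.

Emit:
{"method": "jog_arm", "body": {
  "commands": "0.06 0 0.15 0 0 0 49; 0 0 0.25 0 0 0 49; 0 0 0.25 0 0 0 49; 0 0 0.25 0 0 0 49; 0 0 0.2 0 0 0 49; 0 0 0.14 0 0 0 49; 0 0 0.1 0 0 0 49; 0 0 0.06 0 0 0 49; 0 0 0.03 0 0 0 49; 0 0 0 0 0 0 49"
}}

```text
clock: 25.65
position: [0.6755, -0.1591, 0.0353]
ee_rot: [-2.589, 1.779, -0.0]
force: [0.5, -0.4, -4.0]
grip_width: 0.617
gripper_force: 64.2
```

Run:
```python
from h import *
plan((.674,-.159,.031),201)
```

```text
clk 25.6 pos [ 0.6755 -0.1591  0.0353] ydir -159.0 q [ 0.05  0.57 -0.17  0.   -0.82  0.32] F [ 0.5 -0.4 -4. ] grip 52.7 64.2
 shift [-0.014  0.028  0.085]  turn [-0.    -0.     0.001]  alt [ 0.    -0.    -3.141]
```

Emit:
{"method": "jog_arm", "body": {
  "commands": "0 0.02 0.04 0 0 0 49; 0 0 0.03 0 0 0 49; 0 0 0.01 0 0 0 49; 0 0 0 0 0 0 49; 0 0 0 0 0 0 55; 0 0 0 0 0 0 60; 0 0 0 0 0 0 68; 0 0 0 0 0 0 75; 0 0 0 0 0 0 78; 0 0 0 0 0 0 78"
}}

```text
clock: 26.65
position: [0.6745, -0.1595, 0.031]
ee_rot: [2.589, -1.779, -0.0]
force: [-0.1, 1.0, -0.8]
grip_width: 0.91
gripper_force: 0.0
```

Emit:
{"method": "jog_arm", "body": {
  "commands": "0 0 -0.2 0 0 0 78; 0 0 -0.4 0 0 0 78; 0 0 -0.6 0 0 0 78; 0 0 -0.8 0 0 0 85; 0 0 -0.9 0 0 0 85; 0 0 -0.9 0 0 0 85; 0 0 -0.5 0 0 0 85; 0 0 0 0 0 0 85; 0 0 0 0 0 0 85; 0 0 0 0 0 0 85"
}}

```text
clock: 27.65
position: [0.6738, -0.1594, 0.2453]
ee_rot: [2.589, -1.779, -0.002]
force: [-0.3, -0.3, -1.0]
grip_width: 0.995
gripper_force: 0.0
```

Run:
```python
from look import *
plan((.455,.30,.25),193.8)
st,im,c=shot("w12",(.674,-.159,.02),130,2)
h=cv2.cvtColor(im,cv2.COLOR_RGB2HSV);u,v=proj(c,[[.674,-.159,.036]])[0].round().astype(int);print(u,v,im[v,u],h[v,u])
m=(h[...,0]>14)&(h[...,0]<27)&(h[...,1]>115)&(h[...,1]<165); print(rect(im,c,m,(u,v),.036))
sub=np.zeros(im.shape[:2],bool); sub[v-90:v+90,u-80:u+80]=1
m=(h[...,1]<80)&(h[...,2]<140)&sub
k,l,s,ce=cv2.connectedComponentsWithStats(m.astype(np.uint8))
print([(int(s[j,4]),ce[j].round(1).tolist(),(atz(c,ce[j],.036)[:2]*1000).round(1).tolist()) for j in range(1,k) if 8<s[j,4]<80])
```

```text
clk 27.6 pos [ 0.6738 -0.1594  0.2453] ydir -159.0 q [ 0.05  0.39  0.05 -0.   -1.23  0.32] F [-0.3 -0.3 -1. ] grip 85.0 0.0
 shift [-10.147   0.79   -0.084]  turn [0.001 0.001 0.126]  alt [-1.000e-03  2.000e-03 -3.016e+00]
crop origin [144  59] scale 2
275 192 [162 135  75] [ 21 137 162]
[ 673.8 -160.9   53.1   94.2   21.1 3755. ]
[(29, [256.4, 153.3], [708.4, -192.0]), (27, [292.7, 153.2], [671.3, -206.3]), (24, [257.8, 224.4], [678.8, -116.0]), (23, [292.0, 224.2], [641.7, -130.5]), (10, [297.5, 232.0], [632.0, -123.9])]
```

The gear housing sits in its tray: centre (0.674,-0.161), yaw 21.1°, and its apparent size is consistent with a top at z=0.036. Now the slide.

Emit:
{"method": "jog_arm", "body": {
  "commands": "-0.4 0.03 0 0 0 0 85; -0.7 0.05 0 0 0 0 85; -0.9 0.07 0 0 0 0 85; -0.95 0.07 0 0 0 0 85; -0.95 0.07 0 0 0 0 85; -0.95 0.07 0 0 0 0 85; -0.95 0.07 0 0 0 0 85; -0.95 0.07 0 0 0 0 85; -0.95 0.07 0 0 0 0 85; -0.95 0.07 0 0 0 0 85"
}}

```text
clock: 28.7
position: [0.488, 0.234, 0.2453]
ee_rot: [2.588, -1.778, -0.0]
force: [1.3, 0.3, -0.7]
grip_width: 0.996
gripper_force: 0.0
```

Emit:
{"method": "jog_arm", "body": {
  "commands": "-0.75 0.07 0 0 0 0 85; -0.5 0.05 0 0 0 0 85; -0.25 0.03 0 0 0 0 85; 0 0 0 0 0 0.126 85; 0 0 0 0 0 0 85; 0 0 0 0 0 0 85; 0 0 0 0 0 0 85; 0 0 0 0 0 0 85; 0 0 0 0 0 0 85; 0 0 0 0 0 0 85"
}}

```text
clock: 29.7
position: [0.4556, 0.2998, 0.2461]
ee_rot: [-2.472, 1.938, -0.0]
force: [-0.8, 0.2, 0.2]
grip_width: 0.994
gripper_force: 0.0
```

Run:
```python
from look import *
st,im,c=shot("w13",(.4556,.268,.044),120,2)
h=cv2.cvtColor(im,cv2.COLOR_RGB2HSV);u,v=proj(c,[[.4556,.268,.044]])[0].round().astype(int);print(u,v,im[v,u],h[v,u])
sub=np.zeros(im.shape[:2],bool); sub[max(v-110,0):v+110,u-90:u+90]=1
m=(h[...,1]<45)&(h[...,2]>150)&sub; ys,xs=np.nonzero(m); print(rect(im,c,m,(u,v),.044))
m=(h[...,2]<110)&sub
k,l,s,ce=cv2.connectedComponentsWithStats(m.astype(np.uint8))
print([(int(s[j,4]),ce[j].round(1).tolist(),(atz(c,ce[j],.044)[:2]*1000).round(1).tolist()) for j in range(1,k) if 8<s[j,4]<300])
plan((.4556,.268,.041),193.8)
```

```text
crop origin [162  45] scale 2
283 165 [175 178 188] [113  18 188]
[ 454.4  268.5   35.6  134.4   13.9 3967. ]
[(43, [274.2, 106.5], [478.7, 211.8]), (46, [291.8, 106.6], [461.1, 207.6]), (29, [274.3, 217.9], [450.1, 328.0]), (32, [290.2, 217.7], [432.7, 323.4]), (290, [364.8, 264.6], [332.3, 358.2])]
clk 29.8 pos [0.4556 0.2999 0.2461] ydir -166.2 q [ 0.94  0.15 -0.28  0.   -1.14 -0.7 ] F [ 0.9 -0.7 -0. ] grip 85.0 0.0
 shift [0.62  0.152 4.103]  turn [-0.  0.  0.]  alt [-0.    -0.    -3.141]
```

View pics/w13.png

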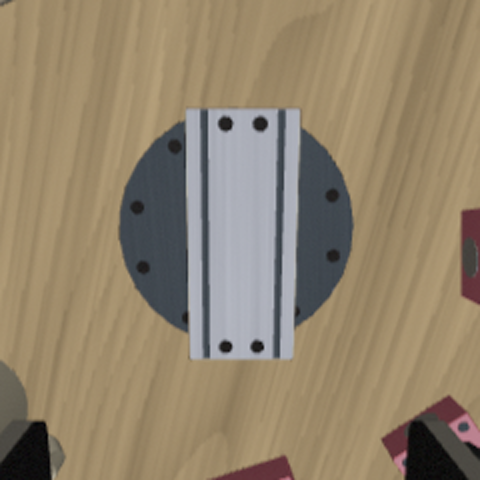

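The view shows the bare slide on the foot, with its screws at crop (225,123), (260,123), (225,346) and (257,346). Its centre is (0.4556,0.2677) and its yaw 13.8°. The pink blocks and the mug are clear of the gripper's path.

Emit:
{"method": "jog_arm", "body": {
  "commands": "0.3 0.07 0 0 0 0 85; 0.33 0.08 0.2 0 0 0 85; 0 0 0.5 0 0 0 85; 0 0 0.7 0 0 0 85; 0 0 0.8 0 0 0 85; 0 0 0.8 0 0 0 85; 0 0 0.6 0 0 0 85; 0 0 0.35 0 0 0 85; 0 0 0.17 0 0 0 85; 0 0 0 0 0 0 85"
}}

```text
clock: 30.75
position: [0.4554, 0.2669, 0.0394]
ee_rot: [2.471, -1.937, -0.0]
force: [-0.1, -0.8, 0.9]
grip_width: 0.993
gripper_force: 0.0
```

Run:
```python
from h import *
plan((.4556,.2677,.039),193.8)
```

```text
clk 30.8 pos [0.4554 0.2669 0.0394] ydir -166.2 q [ 0.9   0.36 -0.56  0.   -0.65 -0.66] F [-0.1 -0.8  0.9] grip 84.8 0.0
 shift [-0.015 -0.007  0.007]  turn [ 0.002 -0.001  0.   ]  alt [ 2.000e-03  2.000e-03 -3.142e+00]
```

Emit:
{"method": "jog_arm", "body": {
  "commands": "-0.01 0 0 0 0 0 78; 0 0 0 0 0 0 70; 0 0 0 0 0 0 62; 0 0 0 0 0 0 55; 0 0 0 0 0 0 55; 0 0 0 0 0 0 55; 0 0 0 0 0 0 55; 0 0 -0.1 0 0 0 55; 0 0 -0.3 0 0 0 55; 0 0 -0.5 0 0 0 55"
}}

```text
clock: 31.75
position: [0.4542, 0.2668, 0.0841]
ee_rot: [2.468, -1.936, -0.001]
force: [-0.0, 1.2, -5.2]
grip_width: 0.684
gripper_force: 66.3
```

Run:
```python
from h import *
plan((.685,.127,.13),215.8)
```

```text
clk 31.8 pos [0.4542 0.2668 0.0841] ydir -166.2 q [ 0.9   0.29 -0.52 -0.   -0.76 -0.66] F [-0.   1.2 -5.2] grip 58.4 66.3
 shift [ 3.816 -3.814 -0.925]  turn [ 0.004 -0.001 -0.385]  alt [-2.000e-03 -6.000e-03  2.757e+00]
```

Emit:
{"method": "jog_arm", "body": {
  "commands": "0 0 -0.5 0 0 0 55; 0.2 -0.2 -0.4 0 0 0 55; 0.4 -0.4 0 0 0 0 55; 0.6 -0.6 0 0 0 0 55; 0.65 -0.65 0 0 0 0 55; 0.65 -0.65 0 0 0 0 55; 0.6 -0.6 0 0 0 0 55; 0.45 -0.45 0 0 0 0 55; 0.2 -0.2 0 0 0 0 55; 0.07 -0.06 0 0 0 -0.08 55"
}}

```text
clock: 32.75
position: [0.6866, 0.1266, 0.1288]
ee_rot: [2.545, -1.839, -0.002]
force: [-0.7, -0.4, -5.3]
grip_width: 0.688
gripper_force: 66.5
```

Emit:
{"method": "jog_arm", "body": {
  "commands": "0 0 0 0 0 -0.1 55; 0 0 0 0 0 -0.1 55; 0 0 0 0 0 -0.105 55; 0 0 0.2 0 0 0 55; 0 0 0.2 0 0 0 55; 0 0 0 0 0 0 55; 0 0 0 0 0 0 55; 0 0 0 0 0 0 55; 0 0 0 0 0 0 55; 0 0 0 0 0 0 55"
}}

```text
clock: 33.75
position: [0.6863, 0.1282, 0.1104]
ee_rot: [-2.797, 1.43, -0.001]
force: [0.7, 0.6, -4.6]
grip_width: 0.684
gripper_force: 66.4
```

Run:
```python
from look import *
st,im,c=shot("w14",(.685,.127,.02),130,2)
plan((.685,.127,.031),215.8)
h=cv2.cvtColor(im,cv2.COLOR_RGB2HSV)
a=np.radians(35.8);ex=np.array([np.cos(a),np.sin(a),0]); ey=np.array([-ex[1],ex[0],0]); o=np.array([.685,.127,0])
g=im.astype(int)
for ly in(-.06,-.074,-.080,-.085): 
    u,v=proj(c,[o+ey*ly+[0,0,.004]])[0].round().astype(int); print(ly,(u,v),im[v,u],h[v,u])
r=(h[...,1]<45)&(h[...,2]>150); ys,xs=np.nonzero(r)
P=np.array([atz(c,p,.009) for p in zip(xs,ys)])-o; L=np.stack([P@ex,P@ey],1)*1000
k=(abs(L[:,0])<52)&(L[:,1]<-50)&(L[:,1]>-95); L=L[k]; print(k.sum(),np.percentile(L,[0,2,50,98,100],0).round(1).tolist())
f=(L[:,1]>-75)&(abs(L[:,0])>34); print("rims x",L[f&(L[:,0]<0),0].mean().round(1),L[f&(L[:,0]>0),0].mean().round(1),"end y",np.median(L[abs(L[:,0])<25,1]).round(1),"expect +-42,-80")
```

```text
crop origin [147  92] scale 2
clk 33.8 pos [0.6863 0.1282 0.1104] ydir -144.1 q [ 0.46  0.5  -0.1  -0.   -0.97  0.16] F [ 0.2  0.4 -5.3] grip 58.3 66.4
 shift [0.004 0.037 1.589]  turn [-0.001 -0.     0.001]  alt [ 0.000e+00 -1.000e-03 -3.141e+00]
-0.06 (np.int64(278), np.int64(140)) [174 177 187] [113  18 187]
-0.074 (np.int64(278), np.int64(120)) [139 136 125] [ 24  26 139]
-0.08 (np.int64(278), np.int64(111)) [191 196 182] [ 41  18 196]
-0.085 (np.int64(278), np.int64(104)) [154 134 102] [ 18  86 154]
3488 [[-52.0, -82.7], [-50.2, -82.7], [-2.4, -64.1], [50.0, -50.5], [52.0, -50.4]]
rims x -45.4 46.2 end y -65.5 expect +-42,-80
```

Run:
```python
from look import *
D=np.load("pics/w14.npy",allow_pickle=True).item();im,c=D["im"],cam("wrist",D["st"])
h=cv2.cvtColor(im,cv2.COLOR_RGB2HSV)
a=np.radians(35.8);ex=np.array([np.cos(a),np.sin(a),0]); ey=np.array([-ex[1],ex[0],0]); o=np.array([.685,.127,0])
r=(h[...,1]<45)&(h[...,2]>165)&(h[...,0]>20)&(h[...,0]<80); ys,xs=np.nonzero(r)
P=np.array([atz(c,p,.009) for p in zip(xs,ys)])-o; L=np.stack([P@ex,P@ey],1)*1000
k=(abs(L[:,0])<52)&(L[:,1]<-50)&(L[:,1]>-95); L=L[k]
f=(L[:,1]>-75)&(abs(L[:,0])>34); print(k.sum(),"rims x",np.median(L[f&(L[:,0]<0),0]).round(1),np.median(L[f&(L[:,0]>0),0]).round(1),f.sum(),"end y",np.median(L[(abs(L[:,0])<25)&(L[:,1]<-75),1]).round(1),"expect +-42,-80")
```

```text
return _methods._mean(a, axis=axis, dtype=dtype,
  ret = ret.dtype.type(ret / rcount)
```

Emit:
{"method": "jog_arm", "body": {
  "commands": "0 0.045 0.2 0 0 0 55; 0 0 0.3 0 0 0 55; 0 0 0.3 0 0 0 55; 0 0 0.25 0 0 0 55; 0 0 0.2 0 0 0 55; 0 0 0.14 0 0 0 55; 0 0 0.08 0 0 0 55; 0 0 0.05 0 0 0 55; 0 0 0.03 0 0 0 55; 0 0 0 0 0 0 55"
}}

```text
clock: 34.8
position: [0.6847, 0.1269, 0.0336]
ee_rot: [-2.797, 1.429, -0.001]
force: [-2.0, -0.6, -0.1]
grip_width: 0.684
gripper_force: 67.1
```

Run:
```python
from h import *
plan((.685,.127,.031),215.8)
```

```text
clk 34.8 pos [0.6847 0.1269 0.0336] ydir -144.1 q [ 0.46  0.58 -0.17  0.   -0.82  0.16] F [-2.  -0.6 -0.1] grip 58.4 67.1
 shift [ 0.002 -0.006  0.052]  turn [-0.001 -0.     0.001]  alt [ 1.00e-03 -2.00e-03 -3.14e+00]
```

Emit:
{"method": "jog_arm", "body": {
  "commands": "0 0 0.01 0 0 0 55; 0 0 0.01 0 0 0 55; 0 0 0 0 0 0 55; 0 0 0 0 0 0 55; 0 0 0 0 0 0 55; 0 0 0 0 0 0 55; 0 0 0 0 0 0 55; 0 0 0 0 0 0 55; 0 0 0 0 0 0 55; 0 0 0 0 0 0 55"
}}

```text
clock: 35.8
position: [0.6847, 0.1269, 0.0335]
ee_rot: [-2.797, 1.429, -0.002]
force: [-6.1, -0.6, 8.0]
grip_width: 0.686
gripper_force: 68.1
```

Run:
```python
from look import *
plan((.685,.127,.031),215.8)
st,im,c=shot("w15",(.685,.127,.02),130,2)
h=cv2.cvtColor(im,cv2.COLOR_RGB2HSV)
a=np.radians(35.8);ex=np.array([np.cos(a),np.sin(a),0]); ey=np.array([-ex[1],ex[0],0]); o=np.array([.685,.127,0])
u,v=np.round(proj(c,[o+ey*-.055+[0,0,.036]])[0]).astype(int); print(u,v)
print("column scan toward tray end (row: rgb)",[(r,im[r,u].tolist()) for r in range(v-30,v+10,2)])
```

```text
clk 35.8 pos [0.6847 0.1269 0.0335] ydir -144.1 q [ 0.46  0.58 -0.17  0.   -0.82  0.16] F [-6.1 -0.6  8. ] grip 58.6 68.1
 shift [ 0.002 -0.006  0.051]  turn [-0.001 -0.001  0.002]  alt [ 1.00e-03 -2.00e-03 -3.14e+00]
crop origin [144 138] scale 2
274 160
column scan toward tray end (row: rgb) [(130, [174, 178, 188]), (132, [174, 178, 187]), (134, [175, 178, 188]), (136, [175, 179, 188]), (138, [174, 177, 187]), (140, [175, 178, 188]), (142, [174, 178, 188]), (144, [175, 178, 188]), (146, [176, 179, 189]), (148, [175, 178, 189]), (150, [176, 179, 189]), (152, [176, 179, 189]), (154, [176, 179, 189]), (156, [176, 179, 189]), (158, [175, 178, 189]), (160, [177, 179, 189]), (162, [176, 179, 189]), (164, [177, 179, 189]), (166, [176, 179, 189]), (168, [175, 179, 188])]
```

View pics/w15.png

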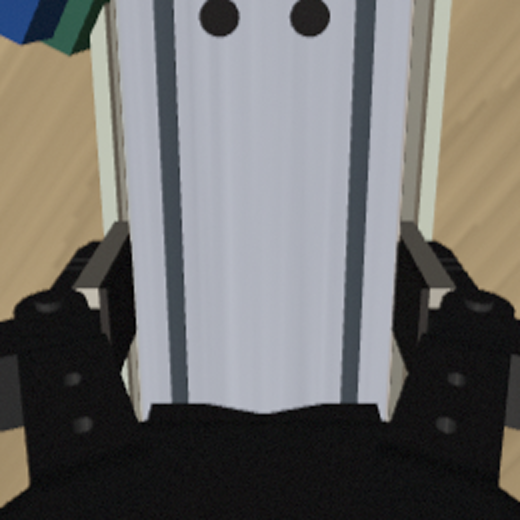

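The slide lies between both side rims. I'll check whether it tilted in the grip by comparing the screw pixels held in the air (w14) with those now (w15), and with an ideal level grasp.

Run:
```python
from look import *
for n in("w14","w15"):
    D=np.load(f"pics/{n}.npy",allow_pickle=True).item();im,st=D["im"],D["st"];c=cam("wrist",st)
    sub=np.zeros(im.shape[:2],bool); sub[110:180,230:330]=1
    m=(im.max(2)<75)&sub; k,l,s,ce=cv2.connectedComponentsWithStats(m.astype(np.uint8))
    print(n,[(int(s[j,4]),ce[j].round(2).tolist()) for j in range(1,k) if 100<s[j,4]<900])
    # ideal: screws at tool coords: top is 4.6 mm ahead-of... TCP 27.4 above bottom, top at 32 -> tool z=-0.0046
    M=R.from_rotvec(st["ee_rot"]).as_matrix(); 
    for dz in(0,.003):
        for tx in(.0595,):
            q=[st["position"]+M@np.array([tx,sy*.009,-.0046+dz]) for sy in(-1,1)]; print("  ideal",dz,proj(c,q).round(2).tolist())
    # end edge row along center column
    print("  end-edge scan",[ (r,im[r,274].tolist()) for r in range(96,136,3)])
```

```text
w14 [(292, [253.09, 146.01]), (289, [298.42, 146.04])]
  ideal 0 [[251.71, 148.99], [298.2, 149.02]]
  ideal 0.003 [[252.29, 148.55], [297.64, 148.59]]
  end-edge scan [(96, [155, 136, 103]), (99, [148, 128, 96]), (102, [152, 132, 101]), (105, [151, 132, 100]), (108, [190, 195, 182]), (111, [191, 196, 182]), (114, [138, 135, 123]), (117, [139, 136, 125]), (120, [141, 138, 126]), (123, [139, 136, 125]), (126, [149, 140, 130]), (129, [173, 176, 184]), (132, [174, 177, 187]), (135, [174, 177, 187])]
w15 [(291, [253.11, 145.99]), (291, [298.6, 145.98])]
  ideal 0 [[251.71, 148.99], [298.2, 149.02]]
  ideal 0.003 [[252.29, 148.55], [297.64, 148.59]]
  end-edge scan [(96, [192, 197, 183]), (99, [192, 196, 182]), (102, [192, 197, 183]), (105, [139, 137, 124]), (108, [142, 139, 128]), (111, [140, 137, 126]), (114, [141, 139, 128]), (117, [140, 138, 127]), (120, [141, 139, 128]), (123, [141, 138, 126]), (126, [150, 140, 131]), (129, [173, 176, 184]), (132, [174, 178, 187]), (135, [176, 179, 188])]
```

Run:
```python
from look import *
for n,zt in(("w14",None),("w15",None),("w13",.044)):
    D=np.load(f"pics/{n}.npy",allow_pickle=True).item();im,st=D["im"],D["st"];c=cam("wrist",st)
    z=zt or st["position"][2]+.0046; M=R.from_rotvec(st["ee_rot"]).as_matrix()
    X=[];S=[]
    for r in range(115,215,2) if zt else range(150,330,3):
        g=im[r,200:360].astype(float).mean(1); d=(g>75)&(g<115)&(im[r,200:360,2].astype(int)-im[r,200:360,0]>6)
        w=np.clip(165-g,0,None)*(g<150)*(g>60)
        k,l=cv2.connectedComponents((w>0).astype(np.uint8)[None])
        cs=[]
        for j in range(1,k):
            i=np.nonzero(l[0]==j)[0]
            if (2 if zt else 5)<=len(i)<=16 and d[i].any(): cs.append(200+(w[i]*i).sum()/w[i].sum())
        if len(cs)==2:
            a,b=[M.T@(atz(c,(q,r),z)-st["position"]) for q in cs]; X.append(a[0]*1000); S.append((b[1]-a[1])*1000)
    X,S=np.array(X),np.array(S); 
    if len(X)>5:
        p=np.polyfit(X,S,1); g=abs(S-np.polyval(p,X))<.5; p=np.polyfit(X[g],S[g],1); Z=st["position"][2]+.122-z
        print(n,len(X),"tool x",X.min().round(),X.max().round(),"sep at 0: %.2f, at 60: %.2f"%(p[1],p[1]+60*p[0]),"slope",p[0].round(4),"implied tilt rad ~",(p[0]*Z*1000/p[1]).round(4))
```

```text
w14 60 tool x -20.0 59.0 sep at 0: 38.86, at 60: 38.88 slope 0.0003 implied tilt rad ~ 0.0009
w15 60 tool x -20.0 59.0 sep at 0: 38.88, at 60: 38.88 slope -0.0001 implied tilt rad ~ -0.0002
w13 46 tool x -23.0 82.0 sep at 0: 39.88, at 60: 39.85 slope -0.0005 implied tilt rad ~ -0.004
```

The slide is level in the grip (implied tilt below 0.001 rad). It sits about 2-3 mm lower between the pads than assumed, which explains why the floor was met early. I'll release it now.

Emit:
{"method": "jog_arm", "body": {
  "commands": "0 0 -0.02 0 0 0 55; 0 0 0 0 0 0 58; 0 0 0 0 0 0 61; 0 0 0 0 0 0 65; 0 0 0 0 0 0 70; 0 0 0 0 0 0 78; 0 0 0 0 0 0 82; 0 0 0 0 0 0 82; 0 0 -0.2 0 0 0 82; 0 0 -0.4 0 0 0 82"
}}

```text
clock: 36.85
position: [0.6834, 0.1264, 0.0617]
ee_rot: [2.795, -1.429, -0.003]
force: [0.1, 0.9, 0.4]
grip_width: 0.963
gripper_force: 0.0
```

Emit:
{"method": "jog_arm", "body": {
  "commands": "0 0 -0.6 0 0 0 82; 0 0 -0.8 0 0 0 85; 0 0 -0.9 0 0 0 85; 0 0 -0.9 0 0 0 85; 0 0 -0.6 0 0 0 85; 0 0 -0.3 0 0 0 85; 0 0 0 0 0 0 85; 0 0 0 0 0 0 85; 0 0 0 0 0 0 85; 0 0 0 0 0 0 85"
}}

```text
clock: 37.85
position: [0.6839, 0.1267, 0.2662]
ee_rot: [2.796, -1.429, -0.002]
force: [-0.5, 0.3, -0.0]
grip_width: 0.995
gripper_force: 0.0
```

Run:
```python
from look import *
st,im,c=shot("w16",(.685,.127,.02),130,2)
plan((.685,.127,.2),215.8)
h=cv2.cvtColor(im,cv2.COLOR_RGB2HSV);u,v=proj(c,[[.685,.127,.036]])[0].round().astype(int);print(u,v,im[v,u])
sub=np.zeros(im.shape[:2],bool); sub[max(v-110,0):v+100,u-60:u+60]=1
m=(im.max(2)<75)&sub
k,l,s,ce=cv2.connectedComponentsWithStats(m.astype(np.uint8))
B=[(int(s[j,4]),ce[j],(atz(c,ce[j],.036)[:2]*1000)) for j in range(1,k) if 8<s[j,4]<100]
for b in B: print(b[0],b[1].round(1),b[2].round(1))
if len(B)==4:
    P=np.array([b[2] for b in B]); print("ctr",P.mean(0).round(1),"long",np.linalg.norm((P[2]+P[3]-P[0]-P[1])/2).round(1),"short",np.linalg.norm(P[1]-P[0]).round(1),np.linalg.norm(P[3]-P[2]).round(1))
# bystanders / others in scene cam
for n in("scene","side"):
    a=np.load(f"pics/{n}0.npy").astype(int); b=arm.capture(n).astype(int); np.save(f"pics/{n}1.npy",b.astype(np.uint8))
    for nm,(x,y,w,hh) in dict(scene=dict(mug=(335,350,55,55),drv=(130,125,35,55)),side=dict(mug=(150,310,65,70),drv=(250,120,60,30)))[n].items():
        d=abs(a-b)[y:y+hh,x:x+w].max(2); print(n,nm,"changed px",(d>40).sum(),"mean",d.mean().round(1))
```

```text
crop origin [143  55] scale 2
clk 37.9 pos [0.684  0.1267 0.2663] ydir -144.1 q [ 0.46  0.39  0.09 -0.   -1.28  0.16] F [-0.4  0.1 -0.5] grip 85.2 0.0
 shift [ 0.007 -0.023  1.326]  turn [0.002 0.    0.001]  alt [-1.00e-03  3.00e-03 -3.14e+00]
274 188 [178 181 191]
60 [260.4  96.8] [757.2  52.5]
18 [246.2 126.6] [752.   88.1]
26 [266.5 136. ] [727.2  82.9]
25 [282.4 136. ] [712.4  72.3]
20 [267.4 234.6] [656.9 179.8]
20 [281.8 234.8] [642.2 169.4]
scene mug changed px 2171 mean 40.9
scene drv changed px 1602 mean 55.2
side mug changed px 0 mean 5.6
side drv changed px 0 mean 5.5
```

The slide is centred at (0.6847,0.1261) and level, with screw spacings of 119.8 and 18.1 mm. In the side camera the mug and screwdriver are unchanged. Handing in.

```bash
python3 -c "
from workcell import arm
print(arm.hand_in())"
```

```text
the job is handed in; nothing more can be done
None
```

All four modules were set down in order in their own trays, each within about 2 mm of its tray centre by my camera measurements, the foot is bare, and the side camera shows the mug and screwdriver unmoved; the job is handed in at about 38 s, with no verdict returned.

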